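# Load a sealant cartridge into the bench-held cartridge gun

### The job

Load the orange sealant cartridge into the cartridge gun that is held nose-down in the bench stand. First draw the push rod fully back by its hook, then lay the cartridge in the gun's cradle with its nozzle through the slot in the front cap, letting it settle into the cradle before you let go, and last push the rod forward until the cartridge sits firmly against the front cap with the pusher plate against its rear end; then let go. Leave the other cartridges and everything else on the bench where they are.

Things in the scene. Friction and masses are not known exactly. Their poses are not given: they have to be found in the camera images.
- orange_center (a point): The cartridge to load, orange with a white nozzle: tube 155 mm long, 50 mm diameter, about 0.34 kg, with a 45 mm nozzle on its front end (16 mm collar, then tapering 13 to 7 mm), lying level in the tray. Site: centre of the tube, on its axis; x axis along the tube towards the nozzle, z up
- orange_tip (a point): Tip of the orange cartridge's nozzle, 122.5 mm ahead of its centre along its x axis; same axes
- orange_rear (a point): Centre of the orange cartridge's flat rear face, 77.5 mm behind its centre; same axes
- white_center (a point): To be left in the tray, white with a blue nozzle: tube 155 mm long, 50 mm diameter, about 0.34 kg, with a 45 mm nozzle on its front end (16 mm collar, then tapering 13 to 7 mm), lying level in the tray. Site: centre of the tube, on its axis; x axis along the tube towards the nozzle, z up
- grey_center (a point): To be left in the tray, grey with a white nozzle: tube 155 mm long, 50 mm diameter, about 0.34 kg, with a 45 mm nozzle on its front end (16 mm collar, then tapering 13 to 7 mm), lying level in the tray. Site: centre of the tube, on its axis; x axis along the tube towards the nozzle, z up
- tray: Fixed plywood tray, 306 x 241 mm, rim 18 mm high, floor 6 mm thick; origin at the centre of its underside, x axis along the cartridges towards the nozzles. The cartridges lie on its floor side by side in any order, axes 84 mm apart (34 mm free between tubes). Two battens 6 mm high beside each tube's foot reach no farther out than the tube
- cradle_seat (a point): Where the centre of the cartridge must finally lie: in the gun's cradle, front face against the front cap. The gun is fixed, pitched 28 degrees nose-down. x axis: along the barrel towards front cap and nozzle (sloping down); z: square to the barrel, out of the cradle's open top; y: sideways. With the rod fully back there are 22 mm of spare length behind it for laying the tube in
- cradle_floor (a point): Bottom of the cradle's inside, 25 mm below cradle_seat; same axes. The cradle is a shallow round-bottomed steel trough of 25.5 mm inner radius, 181 mm long, open above; its edges reach only 21 mm to each side and lie 17 mm below the tube's axis, so fingers can pass down both sides of a cartridge to well below its middle
- cap_slot (a point): Centre of the front cap, on the barrel axis, 79.5 mm ahead of cradle_seat; same axes. The cap is an upright steel half-ring 4 mm thick, 56 mm wide, 8 mm higher than the barrel axis, with a slot 22 mm wide, open at the top, which the nozzle drops into
- gun_body (a point): Middle of the blue gun body behind the cradle, on the barrel axis, 135.5 mm behind cradle_seat; same axes. The body reaches 38 mm behind and 26 mm before this point, 21 mm above the axis and 15 mm to each side; in front of it is a bulkhead, a 56 mm disc. Its pistol grip is clamped in the stand below
- rod (a joint): Push rod of the gun, slides along the barrel: 0 m = fully back (hard stop), grows as it goes forward, at most 0.14. About 4 N of friction holds it where it is left. It reads 0.022 when a cartridge is home against the cap and the pusher plate touches it
- hook_grip (a point): Grip point on the hook at the push rod's rear end: a round bar 10 mm in diameter standing up from the 10 mm thick rod along the gun's z axis, to 61 mm above the rod's axis; the point is on the bar's centre line, 38 mm above the rod's axis. Axes as cradle_seat's; moves with the rod; 308.5 mm behind cradle_seat when fully back
- pusher_face (a point): Centre of the front face of the pusher plate (42 mm disc, 4 mm thick) on the front end of the push rod; axes as cradle_seat's; moves with the rod
- cleaner: Green bottle with a white cap, 62 mm diameter, 184 mm high, standing loose; origin at the centre of its underside
- jug: White plastic jug with a red cap, 90 x 130 mm, 184 mm high, standing loose; origin at the centre of its underside
- tin: Yellow-banded tin, 90 mm diameter, 110 mm high, standing loose; origin at the centre of its underside
- tape: Brown roll of tape lying flat, 104 mm diameter, 48 mm high, loose; origin at the centre of its underside
- knife: Filling knife lying loose, 200 mm long, low; origin at the centre of its underside
Not all that is in view belongs to the job. Leave any purple look-alike of the part that bears orange_center alone.

How it is judged (in metres and radians):
On the way, in this order (a step that is already met when the one before it is completed fails the run):
1. the push rod is drawn fully back (within 6 mm of its stop) (value of joint rod below 0.006 m), for 0.1 s.
2. the orange cartridge lies down in the cradle, nozzle forward, while the gripper still holds it (axis within 4 mm of the cradle's, within 5 degrees) (y of orange_center in the frame of cradle_seat between -0.004 and 0.004 m and z of orange_center in the frame of cradle_seat between -0.004 and 0.004 m and x of orange_center in the frame of cradle_seat between -0.025 and 0.005 m and angle between the x axis of orange_center and the x axis of cradle_seat, either way round below 0.09 rad and x of orange_tip in the frame of cradle_seat above 0.09 m and contact force between the fingers and orange above 0.3 N), for 0.1 s.
At the end, for the whole second after the job is handed in: The orange cartridge lies at rest in the cradle, nozzle forward through the cap's slot: within 4 mm of home along the barrel, within 3 mm sideways and in height and 3 degrees in direction; the pusher plate is within 4 mm of its rear face; the gripper has let go (x of orange_center in the frame of cradle_seat between -0.004 and 0.004 m and y of orange_center in the frame of cradle_seat between -0.003 and 0.003 m and z of orange_center in the frame of cradle_seat between -0.003 and 0.003 m and angle between the x axis of orange_center and the x axis of cradle_seat, either way round below 0.05 rad and x of orange_tip in the frame of cradle_seat above 0.11 m and contact force between the fingers and anything else below 0.1 N and linear speed of orange below 0.02 m/s and x of pusher_face in the frame of orange_rear between -0.004 and 0.003 m); the robot touches nothing.
It fails at once if another cartridge or a bystander is moved more than 30 mm (distance of any of white_center, grey_center, cleaner, jug, tin, tape, knife from where it was at the start of the episode above 0.03 m).
It also fails if it takes over 61 s, if anything falls off the work surface, if the arm or the gripper's body presses on something with over 40 N, if the wrist force passes 120 N, or if a joint passes its speed limit or range.

### The arm

A 6-joint arm with a two-finger parallel gripper is mounted at the origin on the work surface. World frame = base frame: x ahead of the robot, y to its left, z up, the work surface at z = 0. Lengths are in mm, angles in degrees, forces in N, time in s.
With the tool pointing down it reaches from about 350 to 850 mm from the base axis. Payload 8.1 kg.
Tool frame: the origin (TCP) lies midway between the tips of the shut fingers; the grasp point (between the pads) lies hold_point_z behind it (hold_point_z is the distance from the TCP to the grasp point, in mm); z points along the fingers, x is the direction in which the jaws open and shut, and the axes are right-handed (so a half turn about z gives the same grasp; the last joint's range is limited). The gripper opens to 85 mm and grips with 20 to 120 N. Pads are 22 mm wide; open, the fingers measure 114 mm over their backs; the gripper's body (76 mm by 85 mm) begins 54 mm behind the grasp point. The pads swing forward as they close: fully open they stand 13 mm farther back than shut.
Start: joints at [65.409, 7.471, 85.268, -0, 87.261, -4.893], TCP at [202.219, 564.901, 231.292] pointing down, gripper open.
Joint ranges: [-169.43, 169.43], [-51.17, 129.36], [1.28, 143.12], [-76.62, 256.62], [0, 156.53], [-152.29, 152.29]. Speed limits (degrees/s): [136.94, 136.94, 159.86, 180, 180, 180].

### API

Orientations are given as [roll, pitch, yaw] about the fixed x, y, z axes, in that order (R = Rz(yaw) Ry(pitch) Rx(roll)).
In Python, from bench import * gives the robot as it stands.
- The arm moves only by the shell command python3 -m pendant 'ROWS' [OPENING] [FORCE]. ROWS is JSON, a list that holds one entry, the list of rows, each a list of 4 numbers: the shift along the tool's x, y, z normalised to -1 to 1, where 1 is 0.02 m, then the turn about the tool's z normalised to -1 to 1, where 1 is 0.08 rad. A call has exactly 10 rows; each row shifts and turns the pose as measured when the row begins, along the tool's axes as they then stand; what a row does not reach is not made up. A row lasts 1/12 s, in which the tool goes at most 41.7 mm and 7.16 degrees, less where a joint would pass 70% of its speed; a pose out of reach is approached as far as the arm can. A call with a number of a shift or a turn outside -1 to 1 is refused whole. A call with a gripper value outside its range is refused whole. OPENING is the gripper's target within -1 to 1 (fully open at 1, half-way at 0, shut at -1), set as the call begins (- or left out, the last holds). The fingers move at their own pace and stop on an object; FORCE is the grip in N (left out, the last holds). Time passes only in rows, so rows that do not move let the fingers close, or fill a call up. It gives the time, the measured TCP pose, the force and the opening at its end, in the units of the state.
- sense(): the state, without advancing time (a new reading comes with each control period).
- snapshot(name): name is "scene" or "side" or "wrist"; returns the picture (384x512x3 uint8, red, green, blue); there is no depth.
- calibration(name): a dict with "mtx" (3x3 intrinsics, pixels), "D" ([k1, k2, p1, p2, k3] as OpenCV has them; the pictures are not rectified), "world_to_cam" (4x4, takes a point from world to camera coordinates); the wrist camera has in their place "hand_eye" (4x4, takes a point from camera to tool coordinates, whose origin is the TCP and whose axes are the tool frame's). Camera axes: x right, y down, z forward; pixel columns grow to the right and rows downward; lengths in mm; the calibration is good to about 2 mm. A picture is of the moment at which its call begins: read the wrist's pose just before it. calibration takes no time and is no camera call.
- hand_in(): hands the job in, once; it reports no verdict.
The state is a dict: "time": time; "joint_pos": joint angles; "qd": joint speeds; "joint_efforts": joint torques, N m; "tool_pos": TCP position; "tcp_rot": TCP orientation; "ft_force": force on the tool from outside, world axes, zero at the start; "wrist_torque": the same for the moment, N m; "finger_gap": finger opening in mm.
Only numpy, scipy, OpenCV 4.12 (cv2) and the standard library are available. Lean on these libraries where they do the work, as an engineer would, in place of code of your own. Each camera call takes 0.05 s, during which the arm holds its last target.

## Working session

There is one attempt and no reset: what is moved stays moved. The work goes in short steps, Python scripts to look and compute and a shell command to move; the robot and the scene stay as the last step left them, time stands still between calls to the robot, and variables do not carry over. Pictures are saved under pics/ and viewed, and the job is handed in when it is done.

```bash
mkdir -p pics; ls
python3 - <<'E'
from bench import *
import cv2
s=sense(); print(s)
for n in ("scene","side","wrist"):
    im=snapshot(n); cv2.imwrite(f"pics/{n}0.png",im[:,:,::-1]); c=calibration(n); print(n,{k:(v.tolist() if hasattr(v,'tolist') else v) for k,v in c.items()})
E
```

```text
pics
{'time': 0.0, 'joint_pos': array([ 6.54085460e+01,  7.51642400e+00,  8.53281983e+01, -1.17934528e-04,
        8.72599849e+01, -4.89204513e+00]), 'qd': array([-0.01292276, -0.00182656, -0.0947567 , -0.05798963, -0.05037396,
       -0.05403327]), 'joint_efforts': array([-1.97176327e-03, -5.69399464e+01, -5.00542116e+01, -4.39092437e-04,
        1.52065273e-02,  4.42348187e-05]), 'tool_pos': array([201.99860193, 564.40932196, 230.24105447]), 'tcp_rot': array([-1.79991197e+02,  1.04236192e-01,  7.03006049e+01]), 'ft_force': array([ 0.58849646, -0.65913286,  0.43936125]), 'wrist_torque': array([ 0.01338732, -0.02961339, -0.00823559]), 'finger_gap': 85.18178409639188}
scene {'mtx': [[457.8387671632684, 0.0, 264.8721305948586], [0.0, 457.8387671632684, 190.13345800048094], [0.0, 0.0, 1.0]], 'D': [-0.12322864288085464, 0.0, 0.0, 0.0, 0.0], 'world_to_cam': [[-0.8378474272547088, 0.5456456504581747, -0.016808116454282453, 365.1006672518135], [0.4009316461922791, 0.5941570336949508, -0.697302828326665, -69.5454545049251], [-0.37049359471415233, -0.5909722865303351, -0.7165795509424568, 198
[... 281 characters left out ...]
42846187959594, -448.20352179451504], [-0.1393107079277095, -0.6533137890576788, -0.7441596735135407, 230.25347661401602], [0.16798030090572866, 0.7250052934640313, -0.6679445657812888, 1588.1027749379946], [0.0, 0.0, 0.0, 1.0]]}
wrist {'mtx': [[308.40889301345027, 0.0, 257.8904105902555], [0.0, 308.40889301345027, 194.27709513076636], [0.0, 0.0, 1.0]], 'D': [-0.023440099605568608, 0.0, 0.0, 0.0, 0.0], 'hand_eye': [[0.99999915203905, -0.0012025305725488818, 0.0004998413760312035, 0.09240272795718596], [0.001009006134148537, 0.958110913884597, 0.2863956330006479, -73.91368686206134], [-0.0008233029821143792, -0.2863948858053205, 0.9581113148046813, -142.52211270909723], [0.0, 0.0, 0.0, 1.0]]}
```

View pics/scene0.png

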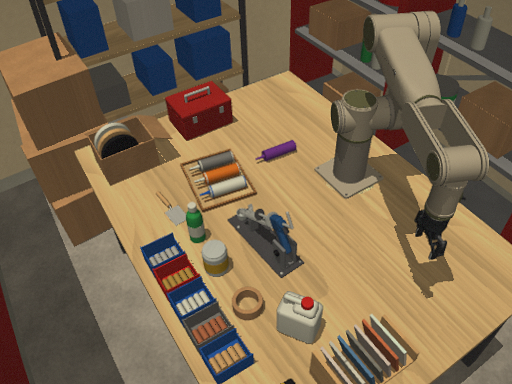

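View pics/side0.png

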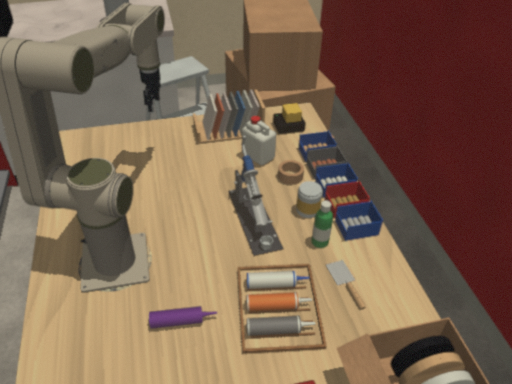

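View pics/wrist0.png

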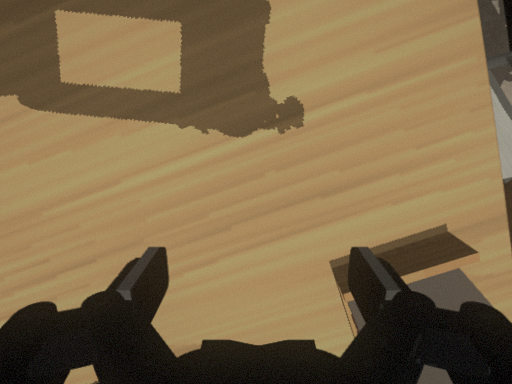

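```bash
python3 -c "
import bench; print([ (n,getattr(bench,n)) for n in dir(bench) if not n.startswith('__')])"
```

```text
[('PlanningError', <class 'bench.PlanningError'>), ('calibration', <function make.<locals>.<lambda> at 0x7fab4de64720>), ('hand_in', <function connect.<locals>.done at 0x7fab4ddd77e0>), ('hold_point_z', 18.700000000000003), ('sense', <function make.<locals>.<lambda> at 0x7fab4de64680>), ('snapshot', <function make.<locals>.drawn_camera at 0x7fab4de64180>)]
```

Run:
```python
import cv2
a=cv2.imread("pics/scene0.png")[185:285,215:315]; cv2.imwrite("pics/c1.png",cv2.resize(a,None,fx=6,fy=6,interpolation=cv2.INTER_CUBIC))
a=cv2.imread("pics/side0.png")[145:255,210:310]; cv2.imwrite("pics/c2.png",cv2.resize(a,None,fx=5.4,fy=5.4,interpolation=cv2.INTER_CUBIC))
```

```text
(no output)
```

View pics/c1.png

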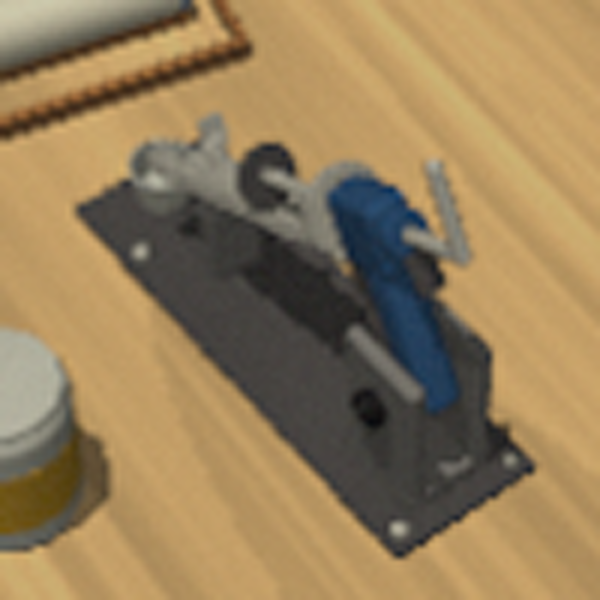

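View pics/c2.png

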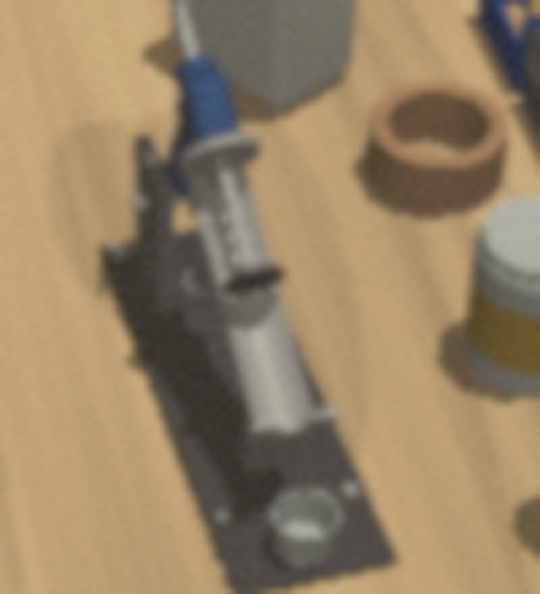

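```bash
cat > h.py <<'E'
import numpy as np, cv2
from scipy.spatial.transform import Rotation as R
from scipy.optimize import least_squares
from bench import *
def w2c(name,pose=None):
    c=calibration(name)
    if name!='wrist': return np.array(c['world_to_cam'])
    p,r=pose; T=np.eye(4); T[:3,:3]=R.from_euler('xyz',r,degrees=True).as_matrix(); T[:3,3]=p
    return np.linalg.inv(T@np.array(c['hand_eye']))
def proj(name,X,pose=None):
    c=calibration(name); M=w2c(name,pose)
    X=np.atleast_2d(np.asarray(X,float))
    return cv2.projectPoints(X,cv2.Rodrigues(M[:3,:3])[0],M[:3,3],np.array(c['mtx']),np.array(c['D']))[0][:,0]
def ray(name,uv,pose=None):
    c=calibration(name); M=w2c(name,pose)
    n=cv2.undistortPoints(np.array([[uv]],float),np.array(c['mtx']),np.array(c['D']))[0,0]
    d=M[:3,:3].T@np.array([n[0],n[1],1]); o=-M[:3,:3].T@M[:3,3]; return o,d/np.linalg.norm(d)
def plane(name,uv,z,pose=None):
    o,d=ray(name,uv,pose); return o+d*(z-o[2])/d[2]
def tri(obs):
    A=np.zeros((3,3));b=np.zeros(3)
    for o in obs:
        c,d=ray(*o); P=np.eye(3)-np.outer(d,d); A+=P;b+=P@c
    X=np.linalg.solve(A,b); return X,[np.linalg.norm(np.cross(X-ray(*o)[0],ray(*o)[1])) for o in obs]
E
python3 - <<'E'
from h import *
def f(n,a,b): return (n,(a,b))
print('pusher',tri([f('scene',259.7,213.7),f('side',256.9,196.3)]))
print('bulkhead',tri([f('scene',272.5,217.5),f('side',250.7,172.2)]))
for n,l in dict(scene=[(186,194),(221,176),(195,203)],side=[(264,302),(272,281),(273,326)]).items():
  for p in l: print(n,p,plane(n,p,31).round(0))
for p in [(228.3,219.3),(281.3,277.5),(304,262.5)]: print('plate',plane('scene',p,3).round(0))
a=cv2.imread("pics/side0.png")[125:215,200:320]; cv2.imwrite("pics/c3.png",cv2.resize(a,None,fx=6,fy=6,interpolation=cv2.INTER_CUBIC))
a=cv2.imread("pics/side0.png")[260:355,230:330]; cv2.imwrite("pics/c4.png",cv2.resize(a,None,fx=6,fy=6,interpolation=cv2.INTER_CUBIC))
E
```

```text
pusher (array([506.33752233,  76.39562155, 133.70886755]), [np.float64(0.9894094177773115), np.float64(0.9894094177773016)])
bulkhead (array([500.89179456, 152.06356375, 181.86013329]), [np.float64(1.0424358974157406), np.float64(1.0424358974156844)])
scene (186, 194) [ 653. -260.   31.]
scene (221, 176) [ 481. -272.   31.]
scene (195, 203) [ 645. -194.   31.]
side (264, 302) [ 446. -285.   31.]
side (272, 281) [ 490. -213.   31.]
side (273, 326) [ 451. -372.   31.]
plate [566. -66.   3.]
plate [545. 275.   3.]
plate [440. 268.   3.]
```

View pics/c3.png

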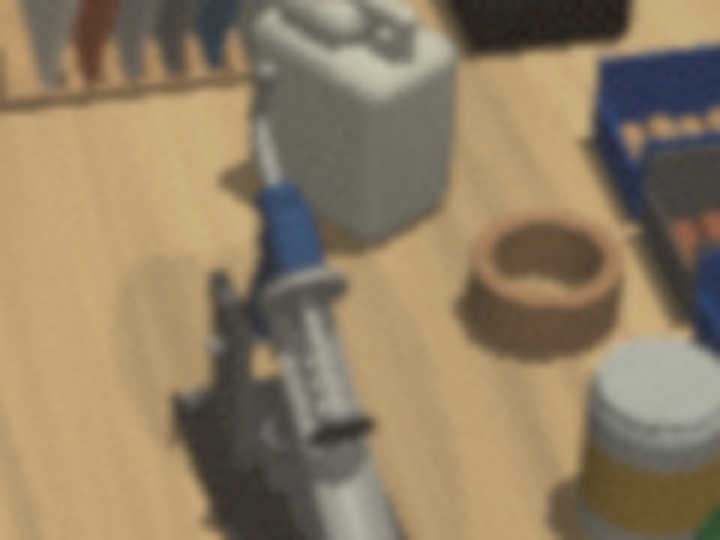

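View pics/c4.png

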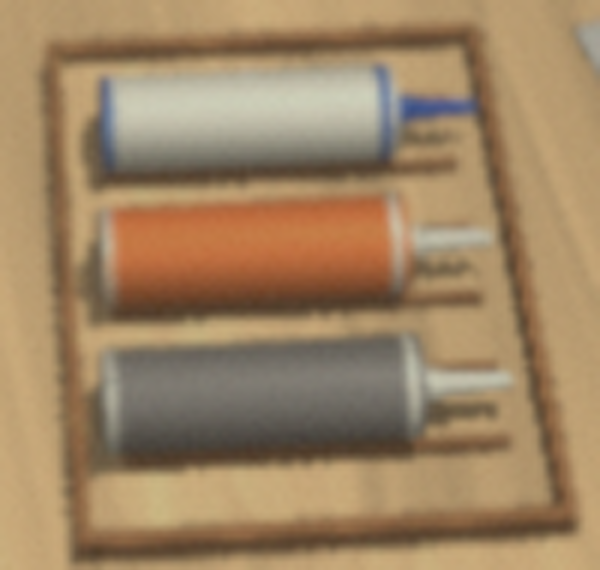

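```bash
python3 -m pendant '[[[0,0.5,-0.8,1],[0,1,-0.8,1],[0,1,-0.8,1],[0,1,-0.8,1],[0,1,-0.8,1],[0,1,-0.8,1],[0,1,-0.8,1],[0,1,-0.8,1],[0,1,-0.8,1],[0,1,-0.8,1]]]' 1
python3 - <<'E'
from h import *
for p in [(300,335)]: print('jug',plane('scene',p,0).round(0))
for p in [(110,255),(395,243),(105,208),(395,192)]: print('orange',plane('side',(230+p[0]/6,260+p[1]/6),31 if p[1]>210 else 54).round(0))
E
```

```text
time: 0.98
tool_pos: [340.6, 435.5, 386.1]
tcp_rot: [179.3, 1.0, 22.8]
ft_force: [-0.1, 0.7, -0.3]
finger_gap: 85.6
jug [619. 491.   0.]
orange [ 399. -276.   31.]
orange [ 542. -300.   31.]
orange [ 399. -264.   54.]
orange [ 545. -286.   54.]
```

```bash
python3 -m pendant '[[[0.5,1,0,1],[0.5,1,0,1],[0.7,1,0,1],[0.7,1,0,1],[0.7,1,0,0],[0.7,1,0,0],[0.7,1,0,0],[0.7,1,0,0],[0.7,1,0,0],[0,0,0,0]]]'
python3 - <<'E'
from h import *
s=sense(); print(s['tool_pos'],s['tcp_rot']); cv2.imwrite("pics/w1.png",snapshot("wrist")[:,:,::-1])
E
```

```text
time: 1.82
tool_pos: [491.5, 264.5, 390.5]
tcp_rot: [179.2, 0.6, 3.1]
ft_force: [-0.3, -0.1, 0.3]
finger_gap: 85.2
[491.54987491 264.49983948 390.51728948] [179.1756771    0.55397011   3.0961353 ]
```

View pics/w1.png

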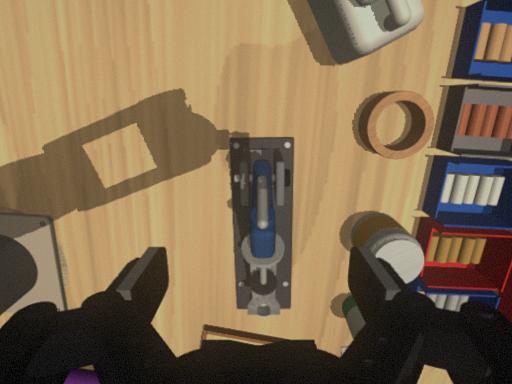

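Run:
```python
import cv2
a=cv2.imread("pics/w1.png")[130:325,220:310]; cv2.imwrite("pics/c5.png",cv2.resize(a,None,fx=3,fy=3,interpolation=cv2.INTER_CUBIC))
a=cv2.imread("pics/w1.png")[150:270,230:300]; cv2.imwrite("pics/c6.png",cv2.resize(a,None,fx=5,fy=5,interpolation=cv2.INTER_CUBIC))
```

```text
(no output)
```

View pics/c6.png

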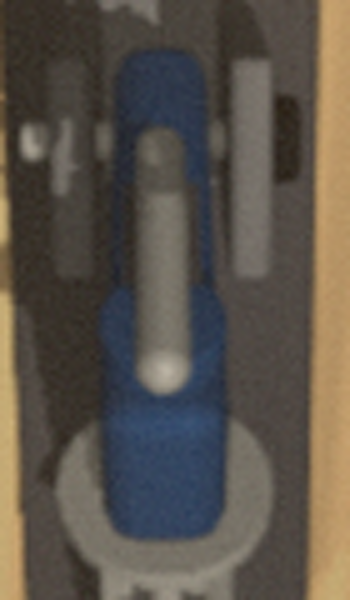

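View pics/c5.png

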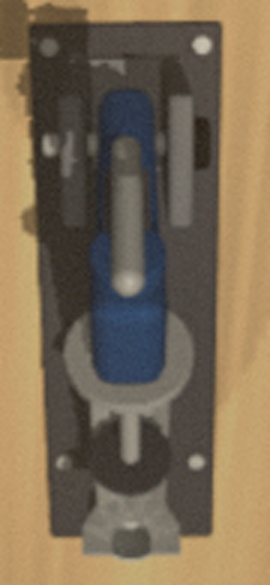

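```bash
python3 -m pendant '[[[0,1,0,0],[0,1,0,0],[0,1,0,0],[0,1,0,0],[0,1,0,0],[0,1,0,0],[0,0.5,0,0],[0,0,0,0],[0,0,0,0],[0,0,0,0]]]'
python3 - <<'E'
from h import *
s=sense(); print(s['tool_pos'],s['tcp_rot']); im=snapshot("wrist")[:,:,::-1]; cv2.imwrite("pics/w2.png",im)
a=im[20:240,210:310]; cv2.imwrite("pics/c7.png",cv2.resize(a,None,fx=2.7,fy=2.7,interpolation=cv2.INTER_CUBIC))
E
```

```text
time: 2.7
tool_pos: [494.2, 138.2, 389.6]
tcp_rot: [179.4, 0.9, 3.5]
ft_force: [0.5, 0.1, -0.2]
finger_gap: 85.4
[494.20715819 138.19503633 389.58304036] [179.41198724   0.90170786   3.46345487]
```

View pics/w2.png

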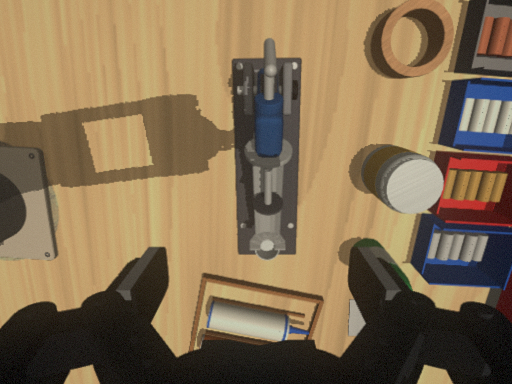

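View pics/c7.png

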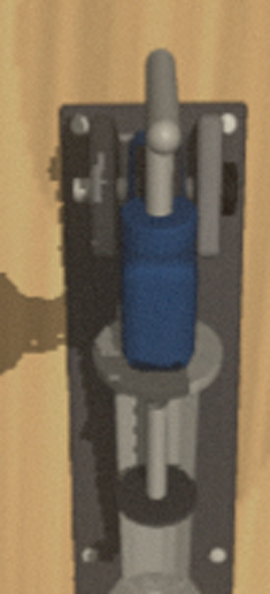

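```bash
cat > fit.py <<'E'
from h import *
P1=([491.55,264.5,390.52],[179.176,.554,3.096]); P2=([494.207,138.195,389.583],[179.412,.902,3.463])
def frame(yaw): return R.from_euler('ZY',[yaw,28],degrees=True).as_matrix()
def pts(p):
    F=frame(p[3]); r=p[4]; L=dict(hooktop=(-308.5+r,0,59),hookbase=(-308.5+r,0,0),bulk=(-108,0,0),push=(-99.5+r-4,0,0),pushf=(-99.5+r-2,0,0))
    return {k:np.array(p[:3])+F@np.array(v) for k,v in L.items()}
obs=[('wrist','hooktop',(262.4,224.4),P1),('wrist','hooktop',(270.7,70.7),P2),('wrist','bulk',(268.1,150.7),P2),('wrist','push',(268.1,203.3),P2),('wrist','push',(263.3,281.7),P1),
('scene','hooktop',(287.2,212.5),None),('scene','pushf',(259.7,213.7),None),('scene','hookbase',(292.2,228),None),('side','pushf',(256.9,196.3),None),('side','bulk',(250.8,172.2),None)]
def res(p):
    P=pts(p); return np.concatenate([(proj(n,P[k],ps)[0]-uv) for n,k,uv,ps in obs])
if __name__=='__main__':
    s=least_squares(res,[507,55,130,-86.5,80],loss='soft_l1'); print(s.x.round(1)); print(res(s.x).reshape(-1,2).round(1))
    for k,v in pts(s.x).items(): print(k,v.round(1))
    F=frame(s.x[3]); print('grip',(s.x[:3]+F@[-308.5+s.x[4],0,38]).round(1),'back',(s.x[:3]+F@[-308.5,0,38]).round(1))
E
python3 fit.py
python3 - <<'E'
import cv2
im=cv2.imread("pics/w2.png"); a=im[190:270,215:315]; cv2.imwrite("pics/c8.png",cv2.resize(a,None,fx=6,fy=6,interpolation=cv2.INTER_CUBIC))
E
```

```text
[507.7  61.3 124.8 -86.   81.5]
[[ 0.4  1.1]
 [-0.1  0.3]
 [ 0.2 -0.1]
 [-0.2 -1.6]
 [ 0.2 -0.4]
 [ 0.4 -0.4]
 [ 0.1  0.4]
 [ 0.5 -0.2]
 [-0.4 -0.6]
 [-0.7  0.6]]
hooktop [495.5 233.6 283.5]
hookbase [493.6 261.2 231.4]
bulk [501.  156.4 175.5]
push [506.3  80.7 135.1]
pushf [506.5  78.9 134.2]
grip [494.9 243.4 264.9] back [489.8 315.2 303.2]
```

View pics/c8.png

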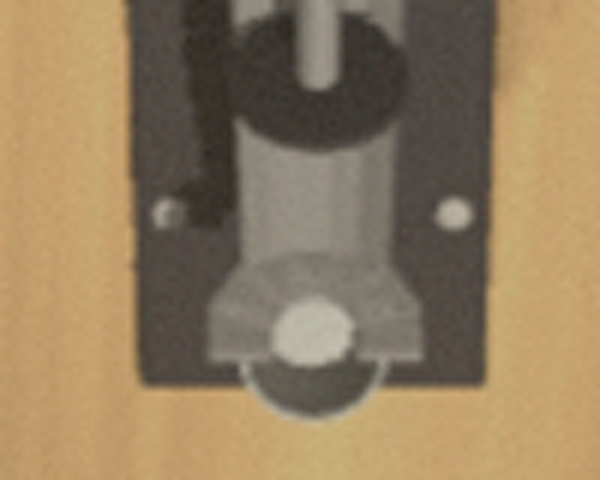

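```bash
python3 - <<'E'
s=open('fit.py').read()
s=s.replace("(268.1,203.3)","(268.0,204.3)").replace("pushf=(-99.5","capl=(81.5,-28,8),capr=(81.5,28,8),pushf=(-99.5").replace("obs=[","obs=[('wrist','capl',(249.5,250),P2),('wrist','capr',(285.3,250),P2),")
open('fit.py','w').write(s)
E
python3 fit.py
```

```text
[507.5  61.6 124.6 -86.   81.9]
[[ 0.2  0.3]
 [-0.1  0.3]
 [ 0.4  1. ]
 [-0.1  0.3]
 [ 0.2 -0.5]
 [-0.2 -2.7]
 [ 0.1 -0.5]
 [ 0.4 -0.3]
 [ 0.1  0.5]
 [ 0.4 -0.1]
 [-0.4 -0.6]
 [-0.7  0.5]]
hooktop [495.6 233.6 283.1]
hookbase [493.6 261.2 231. ]
bulk [500.9 156.7 175.3]
push [506.2  80.6 134.8]
capl [484.9 -15.9  93.4]
capr [540.7 -12.   93.4]
pushf [506.3  78.9 133.8]
grip [494.9 243.4 264.6] back [489.9 315.6 303. ]
```

```bash
python3 -m pendant '[[[0,-1,0.5,-0.1],[0,-1,0.5,0],[0,-1,0.5,0],[0,-1,0.5,0],[0,-1,0.5,0],[0,-0.3,1,0],[0,0,0.9,0],[0,0,0.9,0],[0,0,0.9,0],[0,0,0,0]]]' 0.2 40
python3 - <<'E'
from h import *
s=sense(); print(s['tool_pos'],s['tcp_rot']); im=snapshot("wrist")[:,:,::-1]; cv2.imwrite("pics/w3.png",im)
E
```

```text
time: 3.58
tool_pos: [481.9, 259.9, 260.0]
tcp_rot: [179.6, 0.8, 4.7]
ft_force: [-0.8, -0.5, -0.6]
finger_gap: 51.5
[481.87919348 259.89284329 259.96646746] [179.62102258   0.77648679   4.65757755]
```

View pics/w3.png

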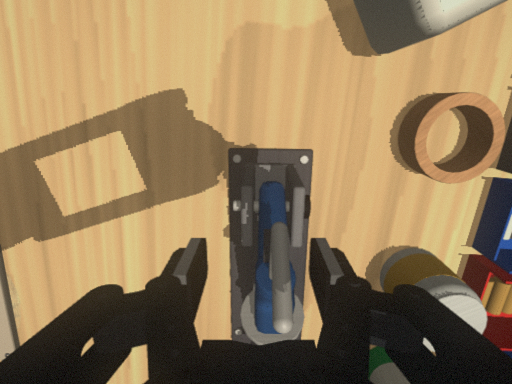

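```bash
python3 -m pendant '[[[0.3,0.4,0.2,0.1],[0.3,0.4,0.2,0.1],[0,0.1,0.3,0],[0,0,0,0],[0,0,0,0],[0,0,0,0],[0,0,0,0],[0,0,0,0],[0,0,0,0],[0,0,0,0]]]'
python3 - <<'E'
from h import *
s=sense(); print(s['tool_pos'],s['tcp_rot']); im=snapshot("wrist")[:,:,::-1]; cv2.imwrite("pics/w4.png",im)
P=(s['tool_pos'],s['tcp_rot'])
print(proj('wrist',[[495.6,233.6,283.1],[494.9,243.4,264.6]],P))
E
```

```text
time: 4.47
tool_pos: [500.0, 242.5, 253.9]
tcp_rot: [179.8, 0.2, 3.6]
ft_force: [0.8, 0.5, 0.2]
finger_gap: 50.8
[499.96453646 242.50416913 253.92088472] [1.79818969e+02 1.52175143e-01 3.61535704e+00]
[[248.40034371 302.03279024]
 [249.25027432 260.39400852]]
```

View pics/w4.png

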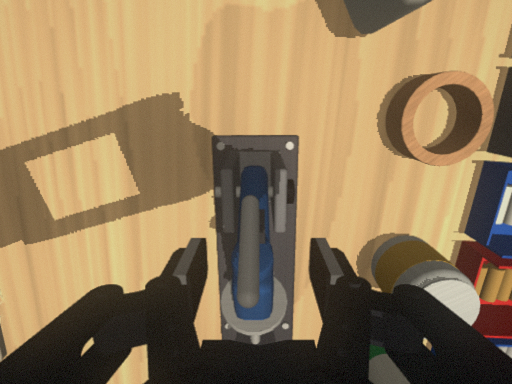

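```bash
python3 -m pendant '[[[-0.12,0,0.2,0],[-0.12,0,0.15,0],[0,0,0,0],[0,0,0,0],[0,0,0,0],[0,0,0,0],[0,0,0,0],[0,0,0,0],[0,0,0,0],[0,0,0,0]]]' -1 40; python3 -m pendant '[[[0,0,0,0],[0,0,0,0],[0,0,0,0],[0,0,0,0],[0,0,0,0],[0,0,0,0],[0,0,0,0],[0,0,0,0],[0,0,0,0],[0,0,0,0]]]'
```

```text
time: 5.35
tool_pos: [495.4, 242.5, 246.5]
tcp_rot: [179.8, -0.0, 3.7]
ft_force: [2.2, -0.2, 1.1]
finger_gap: 9.3
time: 6.18
tool_pos: [495.5, 242.5, 246.5]
tcp_rot: [179.8, -0.0, 3.7]
ft_force: [0.8, -0.1, 0.0]
finger_gap: 8.9
```

```bash
python3 -m pendant '[[[0,-0.3,-0.16,0],[0,-0.5,-0.27,0],[0,-0.5,-0.27,0],[0,-0.5,-0.27,0],[0,-0.5,-0.27,0],[0,-0.5,-0.27,0],[0,-0.3,-0.16,0],[0,0,0,0],[0,0,0,0],[0,0,0,0]]]'
```

```text
time: 7.02
tool_pos: [491.4, 299.5, 277.0]
tcp_rot: [179.0, 0.4, 3.2]
ft_force: [-0.2, -1.4, 1.8]
finger_gap: 9.0
```

```bash
python3 -m pendant '[[[0,-0.25,-0.13,0],[0,-0.25,-0.13,0],[0,-0.25,-0.13,0],[0,-0.2,-0.11,0],[0,-0.2,-0.11,0],[0,-0.15,-0.08,0],[0,-0.15,-0.08,0],[0,-0.15,-0.08,0],[0,-0.15,-0.08,0],[0,0,0,0]]]'
```

```text
time: 7.85
tool_pos: [490.1, 314.6, 285.4]
tcp_rot: [177.0, 1.2, 2.2]
ft_force: [-1.7, 2.7, 2.6]
finger_gap: 8.8
```

```bash
python3 -m pendant '[[[0,-0.15,-0.08,0],[0,-0.2,-0.11,0],[0,-0.25,-0.13,0],[0,-0.25,-0.13,0],[0,-0.25,-0.13,0],[0,-0.25,-0.13,0],[0,-0.25,-0.13,0],[0,-0.25,-0.13,0],[0,-0.25,-0.13,0],[0,-0.25,-0.13,0]]]';python3 - <<'E'
from h import *
s=sense(); print(s['tool_pos'],s['tcp_rot'],s['joint_pos'],s['ft_force']); im=snapshot("wrist")[:,:,::-1]; cv2.imwrite("pics/w5.png",im); cv2.imwrite("pics/s5.png",snapshot("side")[:,:,::-1])
E
```

```text
time: 8.68
tool_pos: [489.5, 317.3, 286.0]
tcp_rot: [171.9, 3.2, -0.3]
ft_force: [-1.2, -24.8, -3.2]
finger_gap: 8.7
[489.45645652 317.26427036 285.96002993] [171.92635268   3.16471488  -0.33420489] [31.18765446 11.09037917 76.02927221 -5.30649719 99.7614929  30.71276121] [ -1.23964537 -24.83060717  -3.15212507]
```

View pics/w5.png

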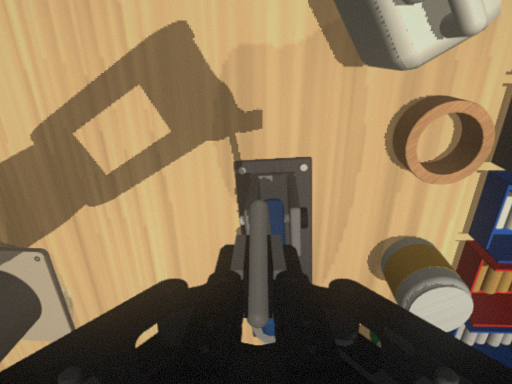

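View pics/s5.png

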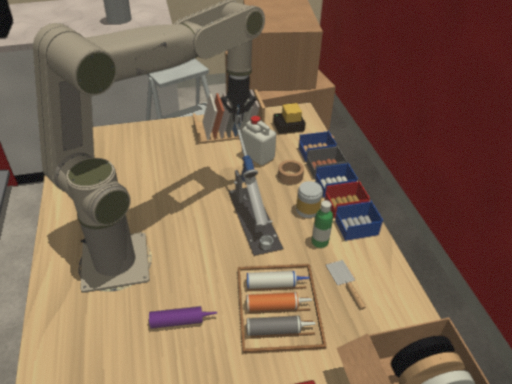

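```bash
python3 -m pendant '[[[0,0,0,0],[0,0,0,0],[0,0,0,0],[0,0,0,0],[0,0,0,0],[0,0,0,0],[0,0,0,0],[0,0,-0.5,0],[0,0,-1,0],[0,0,-1,0]]]' 0;python3 - <<'E'
from h import *
s=sense(); print(s['tool_pos'],s['tcp_rot'],s['joint_pos'],s['ft_force'])
print(R.from_euler('xyz',s['tcp_rot'],degrees=True).as_matrix().round(3))
E
```

```text
time: 9.62
tool_pos: [489.9, 324.0, 331.8]
tcp_rot: [171.7, 3.7, -0.3]
ft_force: [-0.3, -0.2, 0.7]
finger_gap: 43.0
[489.87065169 323.98789348 331.81692885] [171.7421857    3.68757389  -0.29995788] [ 31.62494436  12.16213199  70.13085989  -5.24526655 105.14371283
  30.6166799 ] [-0.28680424 -0.21953194  0.6683283 ]
[[ 0.998  0.004 -0.064]
 [-0.005 -0.99  -0.143]
 [-0.064  0.143 -0.988]]
```

```bash
python3 -m pendant '[[[0,0.5,-0.2,0],[0,0.8,0,0],[0.1,0.8,0,0],[0.2,0.8,0,0],[0.2,0.5,0,0],[0,0.2,0.5,0],[0,0,0.5,0],[0,0,0.5,0],[0,0,0,0],[0,0,0,0]]]' -1;python3 - <<'E'
from h import *
s=sense(); print(s['tool_pos'],s['tcp_rot'],s['ft_force'])
im=snapshot("wrist")[:,:,::-1]; cv2.imwrite("pics/w6.png",im)
F=R.from_euler('ZY',[-86,28],degrees=True).as_matrix()
for l in ([-308.5,0,61],[-308.5,0,0],[-173.5,0,21],[-173.5,0,0]): 
  X=np.array([507.5,61.6,124.6])+F@l; print(l,X.round(1),proj('wrist',X,(s['tool_pos'],s['tcp_rot'])).round(1))
E
```

```text
time: 10.45
tool_pos: [501.2, 245.7, 323.3]
tcp_rot: [172.1, 3.0, -0.2]
ft_force: [0.6, 0.2, -0.6]
finger_gap: -0.2
[501.20488926 245.6645671  323.34462397] [ 1.72102362e+02  3.02798998e+00 -1.62885030e-01] [ 0.63608948  0.16070172 -0.59427381]
[-308.5, 0, 61] [490.5 304.8 323.3] [[234.9 138. ]]
[-308.5, 0, 0] [488.5 333.3 269.4] [[241.3  63.5]]
[-173.5, 0, 21] [497.5 204.6 224.6] [[260.9 224.6]]
[-173.5, 0, 0] [496.8 214.4 206.1] [[261.1 204.7]]
```

View pics/w6.png

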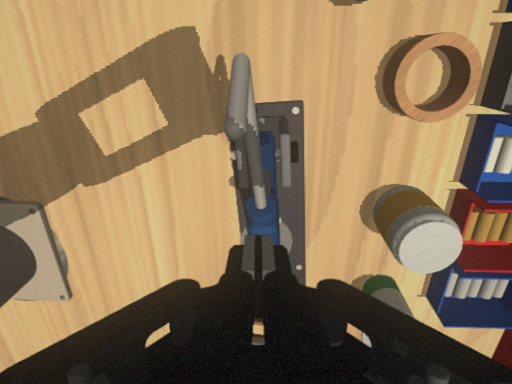

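```bash
python3 -m pendant '[[[0,0,0.5,0],[0,0,0.7,0],[0,0,0.7,0],[0,0,0.7,0],[0,0,0.7,0],[0,0,0.5,0],[0,0,0,0],[0,0,0,0],[0,0,0,0],[0,0,0,0]]]'
```

```text
time: 11.33
tool_pos: [496.5, 238.0, 243.2]
tcp_rot: [172.2, 3.0, 0.1]
ft_force: [-0.4, -0.8, 0.2]
finger_gap: 0.6
```

```bash
python3 -m pendant '[[[0,0,0.3,0],[0,0,0.25,0],[0,0,0,0],[0,0.15,0.11,0],[0,0.15,0.11,0],[0,0.15,0.11,0],[0,0.15,0.11,0],[0,0.15,0.11,0],[0,0.15,0.11,0],[0,0.15,0.11,0]]]'
```

```text
time: 12.17
tool_pos: [497.0, 212.2, 220.9]
tcp_rot: [172.3, 2.7, 0.2]
ft_force: [-0.1, -0.2, 0.0]
finger_gap: -0.2
```

```bash
python3 -m pendant '[[[0,0.15,0.08,0],[0,0.15,0.08,0],[0,0.15,0.08,0],[0,0.2,0.1,0],[0,0.2,0.1,0],[0,0.2,0.1,0],[0,0.2,0.1,0],[0,0.2,0.1,0],[0,0.2,0.1,0],[0,0.2,0.1,0]]]'
```

```text
time: 13.0
tool_pos: [501.6, 180.9, 218.2]
tcp_rot: [173.6, 1.5, 0.6]
ft_force: [-0.6, 0.2, -0.1]
finger_gap: 0.1
```

```bash
python3 -m pendant '[[[0,-0.1,-0.3,0],[-0.1,0,-0.3,-0.4],[0,0,0,-0.4],[0,0,0,0],[0,0,0,0],[0,0,0,0],[0,0,0,0],[0,0,0,0],[0,0,0,0],[0,0,0,0]]]' -0.1
python3 - <<'E'
from h import *
s=sense(); print(s['tool_pos'],s['tcp_rot'],s['ft_force'])
im=snapshot("wrist")[:,:,::-1]; cv2.imwrite("pics/w7.png",im)
E
```

```text
time: 13.83
tool_pos: [498.2, 181.5, 228.0]
tcp_rot: [173.5, 2.3, 3.9]
ft_force: [-0.0, -1.0, -0.2]
finger_gap: 38.3
[498.17443541 181.51794663 227.97596125] [173.49801454   2.32356184   3.94192516] [-0.00993621 -1.02222058 -0.18147185]
```

View pics/w7.png

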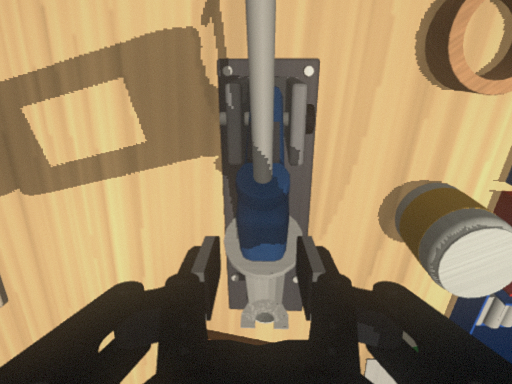

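```bash
python3 -m pendant '[[[0.1,0,0.3,0],[0,0,0.4,0],[0,0,0.4,0],[0,0,0.4,0],[0,0,0,0],[0,0.15,0.05,0],[0,0.2,0.07,0],[0,0.2,0.07,0],[0,0.2,0.07,0],[0,0.2,0.07,0]]]'
```

```text
time: 14.72
tool_pos: [499.8, 157.4, 188.9]
tcp_rot: [173.6, 2.4, 4.0]
ft_force: [-3.8, 20.5, 4.5]
finger_gap: 38.7
```

```bash
python3 -m pendant '[[[0,0.25,0.05,0],[0,0.25,0.05,0],[0,0.25,0.05,0],[0,0.25,0.05,0],[0,0.25,0.05,0],[0,0.25,0.05,0],[0,0.25,0.05,0],[0,0.25,0.05,0],[0,0.25,0.05,0],[0,0.25,0.05,0]]]'
```

```text
time: 15.55
tool_pos: [504.9, 123.3, 189.5]
tcp_rot: [175.8, 1.7, 4.8]
ft_force: [-0.2, 0.2, -0.3]
finger_gap: 38.7
```

```bash
python3 -m pendant '[[[0,0.2,-1,0],[-0.1,0.9,-1,-1],[-0.2,0.95,-1,-1],[-0.3,0.95,-1,-1],[-0.4,0.9,-0.5,-1],[-0.45,0.9,0,-1],[-0.5,0.85,0,-1],[-0.6,0.8,0,-1],[-0.65,0.75,0,-1],[-0.7,0.7,0,-1]]]' 0.3
```

```text
time: 16.38
tool_pos: [495.1, -63.4, 294.0]
tcp_rot: [178.2, 4.7, 47.7]
ft_force: [0.6, -0.2, -0.4]
finger_gap: 55.1
```

```bash
python3 -m pendant '[[[-0.75,0.65,0,-1],[-0.8,0.6,0,-1],[-0.85,0.5,0,-1],[-0.9,0.4,0,-1],[-0.95,0.3,0,-1],[-1,0.2,0,-1],[-1,0.1,0,-1],[-1,0.1,0,-0.5],[-0.5,0,0,0],[0,0,0,0]]]'
python3 - <<'E'
from h import *
s=sense(); print(s['tool_pos'].tolist(),s['tcp_rot'].tolist())
im=snapshot("wrist")[:,:,::-1]; cv2.imwrite("pics/w8.png",im)
E
```

```text
time: 17.22
tool_pos: [475.8, -250.9, 305.8]
tcp_rot: [-178.2, 5.1, 83.5]
ft_force: [0.4, 0.2, 0.4]
finger_gap: 55.4
[475.78361798454284, -250.8566114255595, 305.80942523527824] [-178.19792321330277, 5.123321158231032, 83.54094969862172]
```

View pics/w8.png

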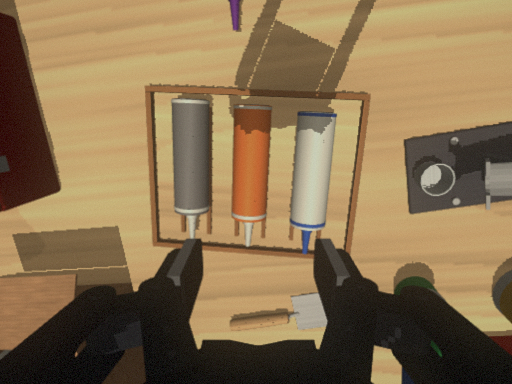

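Run:
```python
import cv2
im=cv2.imread("pics/w8.png"); a=im[90:260,190:310]; cv2.imwrite("pics/c9.png",cv2.resize(a,None,fx=3.5,fy=3.5,interpolation=cv2.INTER_CUBIC))
```

```text
(no output)
```

View pics/c9.png

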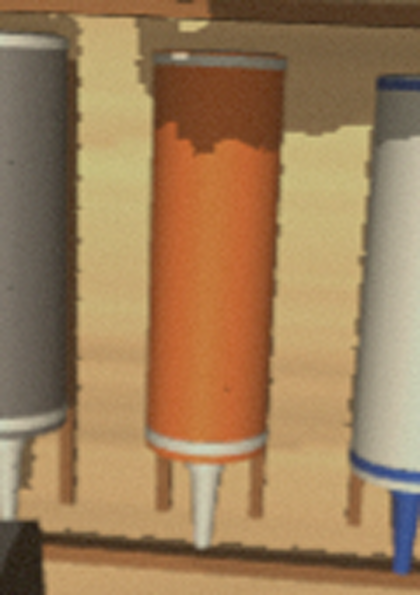

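Run:
```python
from h import *
P=([475.78,-250.86,305.81],[-178.198,5.123,83.541])
def T(p,l):
    c,s=np.cos(np.radians(p[2])),np.sin(np.radians(p[2])); return np.array([p[0]+c*l[0]-s*l[1],p[1]+s*l[0]+c*l[1],l[2]])
px=lambda a,b:(190+a/3.5,90+b/3.5)
def edge(p,u,sgn):  # silhouette edge point column at axial u
    o=np.linalg.inv(w2c('wrist',P))[:3,3]; A=T(p,[u,0,31]); d=np.array([np.cos(np.radians(p[2])),np.sin(np.radians(p[2])),0])
    v=o-A; v-=d*(v@d); D=np.linalg.norm(v); v/=D; w=np.cross(d,v); b=np.arcsin(25/D)
    return A+25*(v*np.sin(b)+sgn*w*np.cos(b))
obsE=[(153,70,1),(147,430,1),(286,70,-1),(268,430,-1)]
def res(p):
    r=list(2*(proj('wrist',T(p,[122.5,0,31]),P)[0]-px(202,548)))
    r.append(proj('wrist',T(p,[-77.5,0,56]),P)[0][1]-px(0,55)[1])
    for a,b,s in obsE:
        # pick two edge points, interpolate column at row
        q=proj('wrist',[edge(p,-70,s),edge(p,70,s)],P); t=(px(a,b)[1]-q[0,1])/(q[1,1]-q[0,1]); r.append(q[0,0]+t*(q[1,0]-q[0,0])-px(a,b)[0])
    return np.array(r)
s=least_squares(res,[470,-287,-8.5]); print(s.x.round(2)); print(res(s.x).round(2))
print(proj('wrist',T(s.x,[77.5,0,10]),P))
# tool z
print(R.from_euler('xyz',P[1],degrees=True).as_matrix().round(3))
for n,uv in (('side',(264.5,302)),): print(proj('side',T(s.x,[0,0,56])),proj('scene',T(s.x,[0,0,56])), proj('side',T(s.x,[122.5,0,31])))
```

```text
[ 472.13 -284.53   -8.93]
[ 0.22 -0.23  0.36  0.06 -0.41  0.05 -0.12]
[[250.48149134 213.22274761]]
[[ 0.112  0.993 -0.041]
 [ 0.99  -0.115 -0.085]
 [-0.089 -0.031 -0.996]]
[[272.71271185 295.55388184]] [[220.87273621 169.30570089]] [[312.0274032 298.4143065]]
```

```bash
python3 -m pendant '[[[-0.2,0,0.6,0.5],[-0.25,-0.05,1,0],[0,0,1,0],[0,0,1,0],[0,0,1,0],[0,0,1,0],[0,0,1,0],[0,0,1,0],[0,0,1,0],[0,0,0.5,0]]]' 0.6
python3 - <<'E'
from h import *
s=sense(); p=s['tool_pos'];M=R.from_euler('xyz',s['tcp_rot'],degrees=True).as_matrix(); print(p,s['tcp_rot'],s['finger_gap'])
t=np.array([462.3,-283,33])+18.7*M[:,2]; print(t, M.T@(t-p), np.degrees(np.arctan2(M[1,0],M[0,0])))
E
```

```text
time: 18.1
tool_pos: [469.7, -265.2, 120.8]
tcp_rot: [-178.9, 5.1, 80.5]
ft_force: [0.4, 1.4, -1.6]
finger_gap: 68.4
[ 469.7384464  -265.17893599  120.81064843] [-178.8570673     5.08896957   80.50822435] 68.44338877304986
[ 461.65862355 -284.57419247   14.37741816] [-10.94057671  -2.61904209 107.90243935] 80.50822435144474
```

```bash
python3 -m pendant '[[[-0.25,-0.05,0.3,-0.1],[-0.25,-0.05,0.5,0],[-0.05,0,0.6,0],[0,0,0.6,0],[0,0,0.5,0],[0,0,0,0],[0,0,0,0],[0,0,0,0],[0,0,0,0],[0,0,0,0]]]'
python3 - <<'E'
from h import *
s=sense(); p=s['tool_pos'];M=R.from_euler('xyz',s['tcp_rot'],degrees=True).as_matrix(); print(p,s['tcp_rot'],s['finger_gap'])
t=np.array([462.3,-283,33])+18.7*M[:,2]; print(t, M.T@(t-p), np.degrees(np.arctan2(M[1,0],M[0,0])))
im=snapshot("wrist")[:,:,::-1]; cv2.imwrite("pics/w9.png",im)
E
```

```text
time: 18.93
tool_pos: [464.7, -279.6, 68.2]
tcp_rot: [-178.8, 5.1, 80.9]
ft_force: [0.0, 0.6, 0.3]
finger_gap: 68.3
[ 464.70995156 -279.56579416   68.1844704 ] [-178.83745186    5.05226333   80.93533545] 68.321078417066
[ 461.66593676 -284.5661284    14.37648783] [-0.65785172 -1.12060108 54.10988673] 80.93533544766589
```

View pics/w9.png

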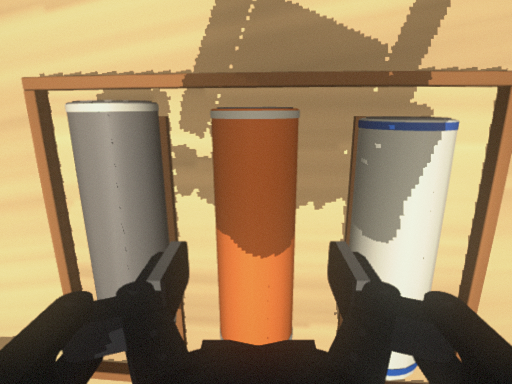

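```bash
python3 -m pendant '[[[0,0,0.3,0],[0,0,0.5,0],[0,0,0.6,0],[0,0,0.6,0],[0,0,0.4,0],[0,0,0.2,0],[0,0,0,0],[0,0,0,0],[0,0,0,0],[0,0,0,0]]]' 0.5 30
```

```text
time: 19.82
tool_pos: [462.3, -284.1, 10.1]
tcp_rot: [-178.8, 5.0, 80.9]
ft_force: [0.4, -0.5, -0.5]
finger_gap: 64.1
```

```bash
python3 -m pendant '[[[0,0,-0.15,0],[0,0,0,0],[0,0,0,0],[0,0,0,0],[0,0,0,0],[0,0,0,0],[0,0,0,0],[0,0,0,0],[0,0,0,0],[0,0,0,0]]]' -1 30
```

```text
time: 20.65
tool_pos: [462.9, -284.1, 14.4]
tcp_rot: [-178.9, 5.1, 80.9]
ft_force: [-0.2, 0.0, -2.8]
finger_gap: 48.7
```

```bash
python3 -m pendant '[[[0,0,-0.3,0],[0,0,-0.6,0],[0,0,-1,0],[0,0,-1,0],[0,0,-1,0],[0,0,-1,0],[0,0,-1,0],[0,0,-1,0],[0,0,-1,0],[0,0,-0.5,0]]]'
python3 - <<'E'
from h import *
s=sense(); print(s['tool_pos'],s['tcp_rot'],s['ft_force'])
cv2.imwrite("pics/s10.png",snapshot("side")[:,:,::-1])
E
```

```text
time: 21.48
tool_pos: [464.9, -265.2, 191.1]
tcp_rot: [-178.3, 4.7, 81.0]
ft_force: [0.3, -1.1, -4.2]
finger_gap: 48.8
[ 464.90439501 -265.21103148  191.11636226] [-178.33824652    4.7242094    81.00632916] [ 0.26261129 -1.06188496 -4.18296838]
```

View pics/s10.png

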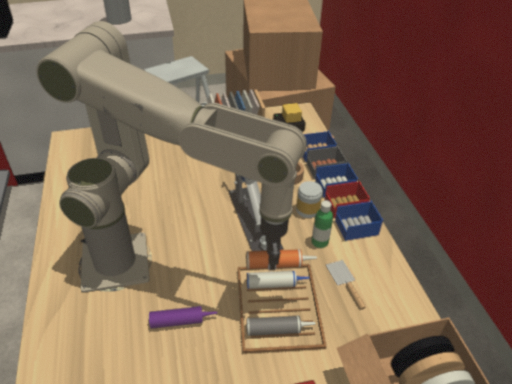

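```bash
cat > pl.py <<'E'
from h import *
import sys
SEAT=np.array([507.5,61.6,124.6]); F=R.from_euler('ZY',[-86,28],degrees=True).as_matrix()
Rg=R.from_euler('xyz',[-178.9,5.1,80.9],degrees=True).as_matrix()
CT=Rg.T@(np.array([472.1,-284.5,31])-np.array([462.9,-284.1,14.4])); CT[0]=0
AT=Rg.T@np.array([np.cos(np.radians(-8.93)),np.sin(np.radians(-8.93)),0])
def st(target=None):
    s=sense(); p=s['tool_pos'];M=R.from_euler('xyz',s['tcp_rot'],degrees=True).as_matrix()
    g=p-18.7*M[:,2]; print('t',round(s['time'],2),'tcp',p.round(1),s['tcp_rot'].round(1),'F',s['ft_force'].round(1),'gap',round(s['finger_gap'],1))
    print('grasp local',(F.T@(g-SEAT)).round(1),'tube c local if rigid',(F.T@(p+M@CT-SEAT)).round(1),'axis local',(F.T@(M@AT)).round(3),'az',np.degrees(np.arctan2(M[1,0],M[0,0])).round(2))
    print('gun x,y,z in tool axes', (M.T@F[:,0]).round(3),(M.T@F[:,1]).round(3),(M.T@F[:,2]).round(3))
    if target is not None:
        d=M.T@(SEAT+F@np.array(target)-g); print('to go tool mm',d.round(1),'units',(d/20).round(2))
    return s,p,M
if __name__=='__main__': st([float(v) for v in sys.argv[1:4]] if len(sys.argv)>3 else None)
E
python3 -m pendant '[[[0.5,-0.05,-0.15,0.5],[0.95,-0.2,-0.15,1],[0.95,-0.25,-0.15,1],[0.95,-0.35,-0.15,1],[0.9,-0.4,-0.15,1],[0.85,-0.5,-0.15,1],[0.8,-0.55,-0.15,1],[0.75,-0.6,-0.15,1],[0.7,-0.7,-0.15,1],[0.65,-0.7,-0.15,1]]]'; python3 pl.py -52 0 94
```

```text
time: 22.37
tool_pos: [465.6, -72.2, 203.5]
tcp_rot: [177.9, 4.7, 35.1]
ft_force: [0.1, -0.2, -4.5]
finger_gap: 49.0
t 22.37 tcp [465.6 -72.2 203.5] [177.9   4.7  35.1] F [ 0.1 -0.2 -4.5] gap 49.0
grasp local [ 68.2 -50.2 146.7] tube c local if rigid [ 75.8 -45.7 149. ] axis local [0.725 0.522 0.449] az 35.09
gun x,y,z in tool axes [-0.416  0.737  0.533] [ 0.853  0.519 -0.051] [-0.314  0.433 -0.845]
to go tool mm [109.4 -85.4 -22.1] units [ 5.47 -4.27 -1.1 ]
```

```bash
python3 -m pendant '[[[0.8,-0.6,-0.2,1],[0.75,-0.7,-0.2,1],[0.7,-0.75,-0.2,1],[0.6,-0.8,-0.2,1],[0.55,-0.8,-0.2,1],[0.5,-0.8,-0.2,1],[0.3,-0.5,0,0.5],[0,0,0,0],[0,0,0,0],[0,0,0,0]]]'; python3 pl.py -52 0 94;  python3 - <<'E'
from h import *
cv2.imwrite("pics/w11.png",snapshot("wrist")[:,:,::-1]);cv2.imwrite("pics/s11.png",snapshot("side")[:,:,::-1])
E
```

```text
time: 23.2
tool_pos: [503.5, 64.1, 208.0]
tcp_rot: [175.9, 3.6, 3.8]
ft_force: [0.1, -0.4, -4.5]
finger_gap: 49.0
t 23.2 tcp [503.5  64.1 208. ] [175.9   3.6   3.8] F [ 0.1 -0.4 -4.5] gap 49.0
grasp local [-51.6  -2.7  88.2] tube c local if rigid [-43.1  -2.8  91.3] axis local [0.837 0.006 0.547] az 3.83
gun x,y,z in tool axes [0.032 0.847 0.53 ] [ 0.998  0.002 -0.063] [-0.054  0.531 -0.846]
to go tool mm [ 2.3  2.7 -5.3] units [ 0.12  0.14 -0.27]
```

View pics/w11.png

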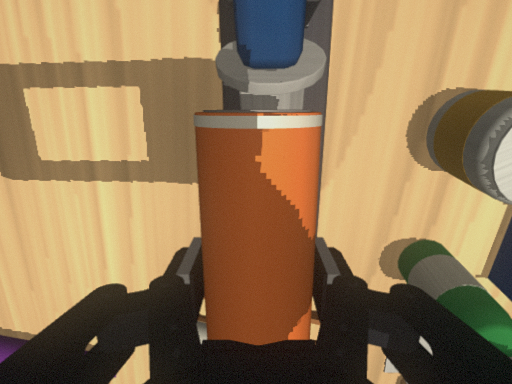

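View pics/s11.png

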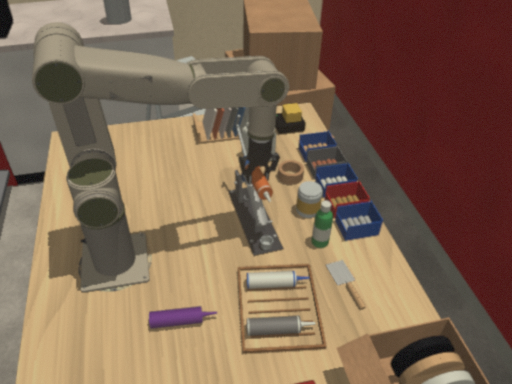

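Run:
```python
from pl import *
s,p,M=st([-40,0,72]); P=(p,s['tcp_rot'])
for y in (-28,28): print(proj('wrist',SEAT+F@[-108,y,0],P))
print(proj('wrist',SEAT+F@[-108,0,28],P))
c=p+M@CT
for x in (-25,25): print('tube rear',proj('wrist',c+M@(-77.5*AT)+M[:,0]*x,P))
```

```text
t 23.3 tcp [503.5  63.7 208.2] [175.9   3.6   3.8] F [ 0.1 -0.3 -4.6] gap 48.8
grasp local [-51.2  -2.7  88.5] tube c local if rigid [-42.7  -2.8  91.6] axis local [0.837 0.005 0.548] az 3.77
gun x,y,z in tool axes [0.033 0.847 0.53 ] [ 0.998  0.001 -0.063] [-0.053  0.531 -0.845]
to go tool mm [ 3.9  0.7 19.8] units [0.2  0.04 0.99]
[[215.62468073  58.4998966 ]]
[[326.39412243  57.58595872]]
[[268.84213048  86.56802229]]
tube rear [[197.01589563 115.0266173 ]]
tube rear [[321.79651848 114.90886754]]
```

```bash
python3 -m pendant '[[[0.1,0.04,0.3,0],[0.1,0.04,0.5,0],[0.05,0,0.6,0],[0.03,0,0.6,0],[0,0,0.4,0],[0,0,0.2,0],[0,0,0,0],[0,0,0,0],[0,0,0,0],[0,0,0,0]]]' -1 20; python3 pl.py -19 0 35
```

```text
time: 24.13
tool_pos: [504.4, 54.9, 148.4]
tcp_rot: [175.9, 3.8, 3.6]
ft_force: [0.3, -0.0, -4.3]
finger_gap: 49.2
t 24.13 tcp [504.4  54.9 148.4] [175.9   3.8   3.6] F [ 0.3 -0.  -4.3] gap 49.2
grasp local [-15.3  -2.3  39.8] tube c local if rigid [-6.9 -2.4 42.9] axis local [0.837 0.003 0.548] az 3.65
gun x,y,z in tool axes [0.037 0.847 0.53 ] [ 0.998 -0.001 -0.067] [-0.056  0.532 -0.845]
to go tool mm [ 2.4 -5.7  2. ] units [ 0.12 -0.28  0.1 ]
```

```bash
python3 -m pendant '[[[0.1,-0.08,0.08,0],[0.05,-0.08,0.1,0],[0.02,-0.08,0.1,0],[0.02,-0.08,0.1,0],[0.01,-0.08,0.1,0],[0.01,-0.08,0.1,0],[0,-0.08,0.1,0],[0,-0.08,0.1,0],[0,-0.08,0.1,0],[0,0,0,0]]]'; python3 pl.py -20.5 0 2;  python3 - <<'E'
from h import *
cv2.imwrite("pics/w12.png",snapshot("wrist")[:,:,::-1])
E
```

```text
time: 24.97
tool_pos: [508.4, 57.0, 136.7]
tcp_rot: [174.6, 3.8, 3.4]
ft_force: [-3.7, 0.6, -0.9]
finger_gap: 49.0
t 24.97 tcp [508.4  57.  136.7] [174.6   3.8   3.4] F [-3.7  0.6 -0.9] gap 49.0
grasp local [-11.9   1.9  28.4] tube c local if rigid [-3.5  1.7 31.7] axis local [0.824 0.001 0.567] az 3.43
gun x,y,z in tool axes [0.04  0.834 0.55 ] [ 0.998 -0.004 -0.066] [-0.053  0.551 -0.833]
to go tool mm [ -0.8 -21.8  17.4] units [-0.04 -1.09  0.87]
```

View pics/w12.png

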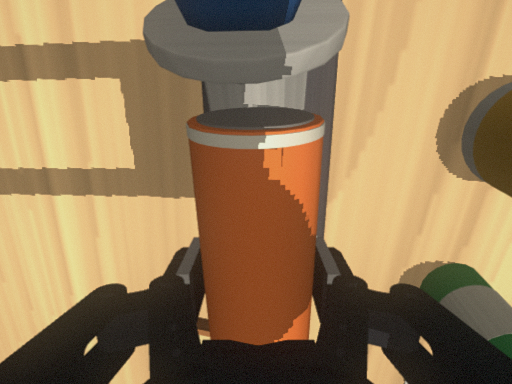

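```bash
python3 -m pendant '[[[-0.05,-0.15,0.08,0],[-0.03,-0.15,0.08,0],[0,-0.15,0.1,0],[0,-0.15,0.1,0],[0,-0.15,0.1,0],[0,-0.15,0.1,0],[0,-0.15,0.1,0],[0,-0.15,0.1,0],[0,-0.1,0.1,0],[0,0,0,0]]]'; python3 pl.py -20.5 0 2;  python3 - <<'E'
from h import *
cv2.imwrite("pics/w13.png",snapshot("wrist")[:,:,::-1])
E
```

```text
time: 25.85
tool_pos: [506.0, 61.1, 124.5]
tcp_rot: [172.4, 3.8, 3.0]
ft_force: [-2.3, -0.2, -1.0]
finger_gap: 49.0
t 25.85 tcp [506.   61.1 124.5] [172.4   3.8   3. ] F [-2.3 -0.2 -1. ] gap 49.0
grasp local [-10.4  -0.3  15.2] tube c local if rigid [-2.1 -0.5 18.8] axis local [ 0.802 -0.005  0.597] az 2.97
gun x,y,z in tool axes [0.047 0.813 0.58 ] [ 0.998 -0.009 -0.068] [-0.05   0.582 -0.812]
to go tool mm [  0.5 -15.9   4.9] units [ 0.02 -0.8   0.24]
```

View pics/w13.png

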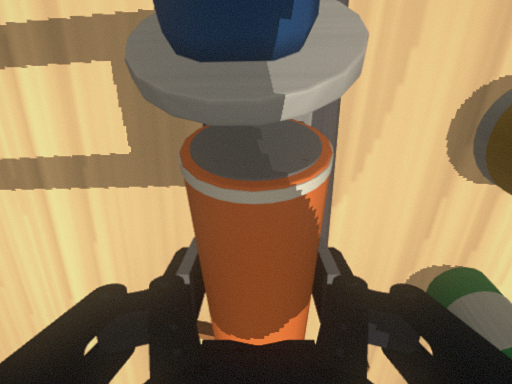

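```bash
python3 -m pendant '[[[0,-0.25,0.05,0],[0,-0.25,0.05,0],[0,-0.25,0.05,0],[0,-0.25,0.05,0],[0,-0.25,0.05,0],[0,-0.2,0.05,0],[0,0,0,0],[0,0,0,0],[0,0,0,0],[0,0,0,0]]]'; python3 pl.py -20.5 0 2;  python3 - <<'E'
from h import *
cv2.imwrite("pics/w14.png",snapshot("wrist")[:,:,::-1]);cv2.imwrite("pics/s14.png",snapshot("side")[:,:,::-1])
E
```

```text
time: 26.73
tool_pos: [504.4, 75.4, 120.4]
tcp_rot: [170.9, 3.9, 2.7]
ft_force: [-3.1, -3.1, -2.2]
finger_gap: 49.0
t 26.73 tcp [504.4  75.4 120.4] [170.9   3.9   2.7] F [-3.1 -3.1 -2.2] gap 49.0
grasp local [-21.6  -0.8   4.6] tube c local if rigid [-13.4  -1.    8.4] axis local [ 0.786 -0.008  0.618] az 2.67
gun x,y,z in tool axes [0.052 0.798 0.601] [ 0.997 -0.012 -0.071] [-0.049  0.603 -0.796]
to go tool mm [ 1.  -0.7  2.7] units [ 0.05 -0.03  0.13]
```

View pics/w14.png

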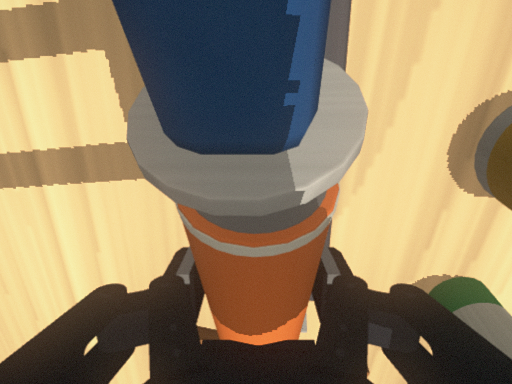

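Run:
```python
import cv2
a=cv2.imread("pics/s14.png")[145:255,210:310]; cv2.imwrite("pics/c14.png",cv2.resize(a,None,fx=5.4,fy=5.4,interpolation=cv2.INTER_CUBIC))
```

```text
(no output)
```

View pics/c14.png

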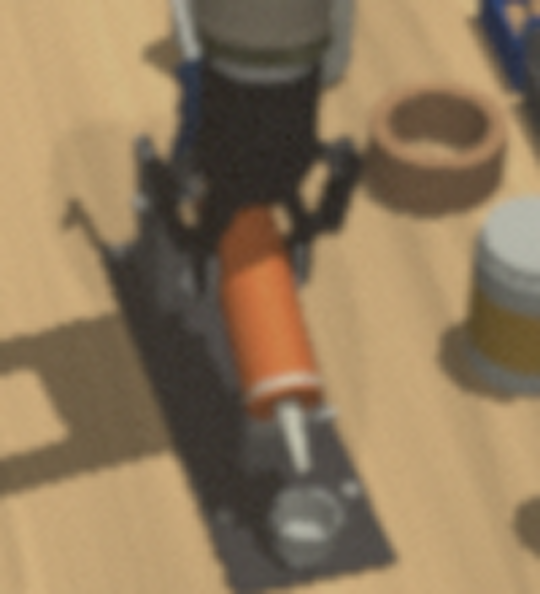

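```bash
python3 -m pendant '[[[0.02,-0.06,0.12,0],[0.02,-0.06,0.12,0],[0.01,-0.06,0.12,0],[0,-0.06,0.12,0],[0,-0.06,0.12,0],[0,-0.06,0.12,0],[0,-0.06,0.12,0],[0,0,0,0],[0,0,0,0],[0,0,0,0]]]'; python3 pl.py -20.5 0 2;  python3 - <<'E'
from pl import *
im=snapshot("side")[:,:,::-1];cv2.imwrite("pics/s15.png",im)
a=im[185:255,230:300]; cv2.imwrite("pics/c15.png",cv2.resize(a,None,fx=8,fy=8,interpolation=cv2.INTER_CUBIC))
for cx in (-16,-11,-6,0):
  for th in (0,5,10):
    t=np.radians(th); a=np.array([np.cos(t),0,np.sin(t)]); n=np.array([-np.sin(t),0,np.cos(t)])
    rl=np.array([cx-77.5,0,-25]); c=rl+77.5*a+25*n
    print(cx,th,((proj('side',SEAT+F@(c+122.5*a))-[230,185])*8).round(0),((proj('side',SEAT+F@(c+77.5*a))-[230,185])*8).round(0))
E
```

```text
time: 27.67
tool_pos: [505.2, 75.7, 115.3]
tcp_rot: [170.2, 3.8, 2.8]
ft_force: [-1.9, -1.6, -3.3]
finger_gap: 49.0
t 27.67 tcp [505.2  75.7 115.3] [170.2   3.8   2.8] F [-1.9 -1.6 -3.3] gap 49.0
grasp local [-19.6  -0.1  -0.1] tube c local if rigid [-11.5  -0.3   3.8] axis local [ 0.779 -0.006  0.628] az 2.76
gun x,y,z in tool axes [0.05 0.79 0.61] [ 0.998 -0.01  -0.069] [-0.048  0.612 -0.789]
to go tool mm [-0.1  0.6 -2.2] units [-0.    0.03 -0.11]
-16 0 [[287. 359.]] [[260. 260.]]
-16 5 [[293. 341.]] [[263. 245.]]
-16 10 [[297. 319.]] [[266. 226.]]
-11 0 [[290. 371.]] [[263. 271.]]
-11 5 [[296. 352.]] [[267. 256.]]
-11 10 [[300. 331.]] [[269. 237.]]
-6 0 [[293. 382.]] [[266. 282.]]
-6 5 [[299. 364.]] [[270. 267.]]
-6 10 [[303. 342.]] [[273. 248.]]
0 0 [[297. 395.]] [[269. 295.]]
0 5 [[303. 377.]] [[273. 280.]]
0 10 [[307. 356.]] [[276. 262.]]
```

View pics/c15.png

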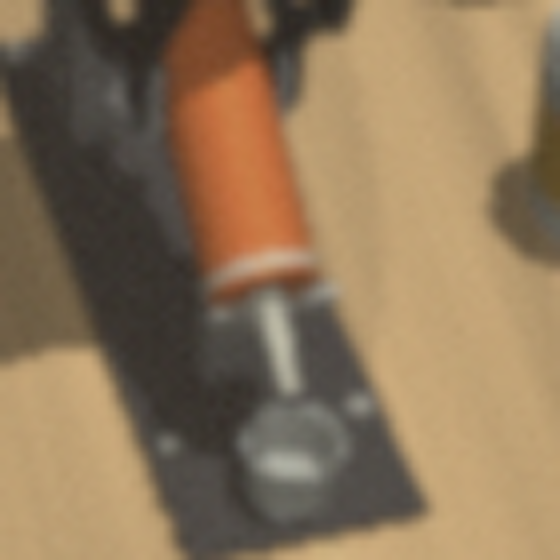

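Run:
```python
from pl import *
im=snapshot("scene")[:,:,::-1]
a=im[180:250,225:295]; cv2.imwrite("pics/c16.png",cv2.resize(a,None,fx=8,fy=8,interpolation=cv2.INTER_CUBIC))
for cx in (-11,-6,0):
  for th in (0,5):
    t=np.radians(th); a=np.array([np.cos(t),0,np.sin(t)]); n=np.array([-np.sin(t),0,np.cos(t)])
    rl=np.array([cx-77.5,0,-25]); c=rl+77.5*a+25*n
    print(cx,th,*[((proj('scene',SEAT+F@(c+u*a+v*n))-[225,180])*8).round(0) for u,v in ((122.5,0),(77.5,0),(77.5,25),(-77.5,25))])
```

```text
-11 0 [[138. 215.]] [[185. 234.]] [[168. 188.]] [[343. 258.]]
-11 5 [[130. 185.]] [[179. 211.]] [[164. 165.]] [[348. 260.]]
-6 0 [[134. 213.]] [[179. 232.]] [[163. 186.]] [[337. 255.]]
-6 5 [[125. 183.]] [[173. 209.]] [[159. 163.]] [[342. 258.]]
0 0 [[128. 210.]] [[173. 229.]] [[157. 183.]] [[330. 253.]]
0 5 [[119. 180.]] [[167. 206.]] [[153. 161.]] [[335. 255.]]
```

View pics/c16.png

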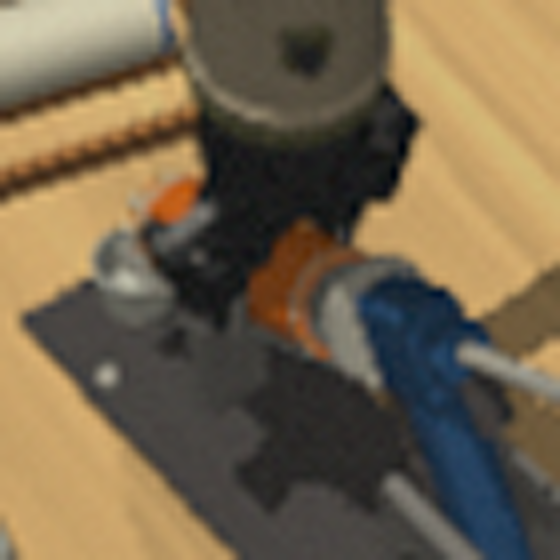

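```bash
python3 -m pendant '[[[0,-0.06,0.12,0],[0,-0.06,0.15,0],[0,-0.06,0.15,0],[0,-0.06,0.15,0],[0,0,0,0],[0,0,0,0],[0,0,0,0],[0,0,0,0],[0,0,0,0],[0,0,0,0]]]'; python3 pl.py -20.5 0 2;  python3 - <<'E'
from h import *
cv2.imwrite("pics/w16.png",snapshot("wrist")[:,:,::-1])
E
```

```text
time: 28.6
tool_pos: [505.1, 75.7, 114.8]
tcp_rot: [169.7, 3.8, 2.9]
ft_force: [-3.4, -4.0, 0.0]
finger_gap: 49.2
t 28.6 tcp [505.1  75.7 114.8] [169.7   3.8   2.9] F [-3.4 -4.   0. ] gap 49.2
grasp local [-19.5  -0.1  -0.7] tube c local if rigid [-11.4  -0.3   3.3] axis local [ 0.773 -0.003  0.634] az 2.91
gun x,y,z in tool axes [0.048 0.785 0.617] [ 0.998 -0.007 -0.068] [-0.049  0.619 -0.784]
to go tool mm [-0.1  0.9 -2.7] units [-0.    0.04 -0.14]
```

View pics/w16.png

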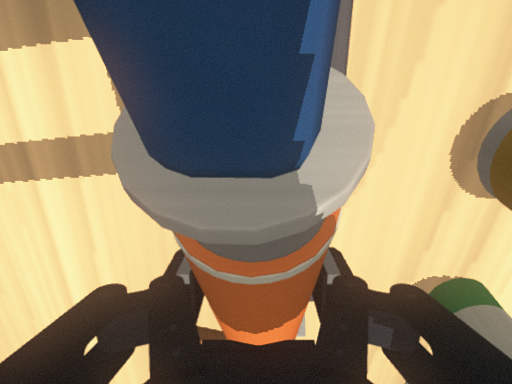

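```bash
python3 -m pendant '[[[0,0,0,0],[0,0,0,0],[0,0,0,0],[0,0,0,0],[0,0,0,0],[0,0,0,0],[0,0,0,0],[0,0,0,0],[0,0,0,0],[0,0,0,0]]]' 0.45; python3 pl.py;  python3 - <<'E'
from h import *
im=snapshot("side")[:,:,::-1]
a=im[185:255,230:300]; cv2.imwrite("pics/c17.png",cv2.resize(a,None,fx=8,fy=8,interpolation=cv2.INTER_CUBIC))
cv2.imwrite("pics/w17.png",snapshot("wrist")[:,:,::-1])
E
```

```text
time: 29.48
tool_pos: [508.7, 77.7, 117.0]
tcp_rot: [169.9, 3.3, 3.0]
ft_force: [0.2, -0.1, 0.5]
finger_gap: 62.1
t 29.48 tcp [508.7  77.7 117. ] [169.9   3.3   3. ] F [ 0.2 -0.1  0.5] gap 62.1
grasp local [-22.1   3.4   0.5] tube c local if rigid [-14.    3.3   4.5] axis local [ 0.775 -0.004  0.632] az 2.96
gun x,y,z in tool axes [0.043 0.787 0.615] [ 0.998 -0.008 -0.06 ] [-0.042  0.617 -0.786]
```

View pics/c17.png

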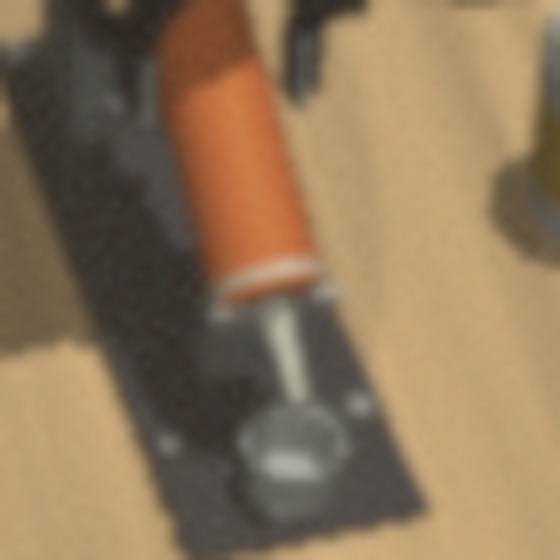

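View pics/w17.png

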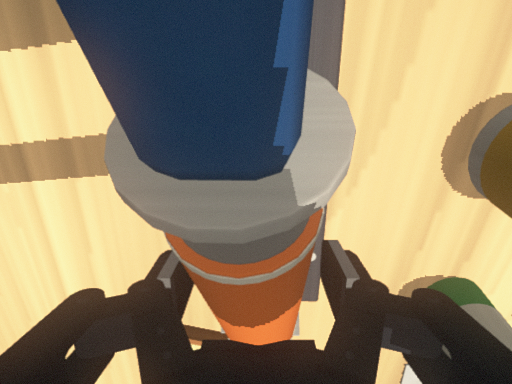

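```bash
python3 -m pendant '[[[-0.05,0.1,-0.6,0],[0,0.17,-1,0],[0,0.17,-1,0],[0,0.17,-1,0],[0,0.1,-1,0],[0,-0.5,-1,0],[0,-1,-0.8,0],[0,-1,-0.7,0],[0,-1,-0.6,0],[0,-1,-0.6,0]]]'; python3 pl.py -308.5 0 75
python3 - <<'E'
from h import *
cv2.imwrite("pics/w18.png",snapshot("wrist")[:,:,::-1]);cv2.imwrite("pics/s18.png",snapshot("side")[185:255,230:300,::-1].repeat(8,0).repeat(8,1))
E
```

```text
time: 30.42
tool_pos: [509.4, 180.9, 280.3]
tcp_rot: [169.9, 3.4, 2.6]
ft_force: [0.5, -0.0, 0.4]
finger_gap: 62.1
t 30.42 tcp [509.4 180.9 280.3] [169.9   3.4   2.6] F [ 0.5 -0.   0.4] gap 62.1
grasp local [-189.5   11.4   96.3] tube c local if rigid [-181.4   11.2  100.3] axis local [ 0.775 -0.01   0.632] az 2.56
gun x,y,z in tool axes [0.05  0.787 0.615] [ 0.998 -0.014 -0.062] [-0.04   0.617 -0.786]
to go tool mm [ -16.5 -106.6  -55.7] units [-0.82 -5.33 -2.79]
```

View pics/w18.png

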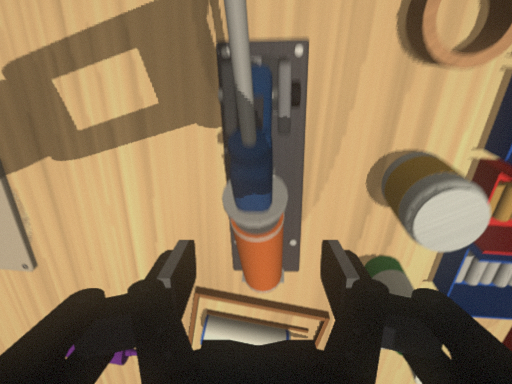

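```bash
python3 -m pendant '[[[-0.15,-0.9,-0.5,-0.3],[-0.15,-0.9,-0.5,0],[-0.15,-0.9,-0.5,0],[-0.15,-0.9,-0.5,0],[-0.1,-0.8,-0.4,0],[-0.1,-0.3,-0.1,0],[0,0,0,0],[0,0,0,0],[0,0,0,0],[0,0,0,0]]]' 0.1; python3 pl.py -308.5 0 38
python3 - <<'E'
from pl import *
s=sense();P=(s['tool_pos'],s['tcp_rot'])
cv2.imwrite("pics/w19.png",snapshot("wrist")[:,:,::-1])
print(proj('wrist',[SEAT+F@[-308.5,0,61],SEAT+F@[-308.5,0,0]],P))
E
```

```text
time: 31.35
tool_pos: [488.1, 280.8, 318.8]
tcp_rot: [169.9, 3.5, 4.1]
ft_force: [0.2, -0.9, 0.3]
finger_gap: 46.9
t 31.35 tcp [488.1 280.8 318.8] [169.9   3.5   4.1] F [ 0.2 -0.9  0.3] gap 46.9
grasp local [-296.9   -2.9   82.9] tube c local if rigid [-288.8   -2.9   86.8] axis local [0.775 0.016 0.632] az 4.07
gun x,y,z in tool axes [0.028 0.787 0.617] [ 0.998  0.012 -0.06 ] [-0.055  0.617 -0.785]
to go tool mm [  5.1 -36.8  27.9] units [ 0.25 -1.84  1.39]
[[268.01598258 217.06566977]
 [271.74473173 126.31942283]]
```

View pics/w19.png

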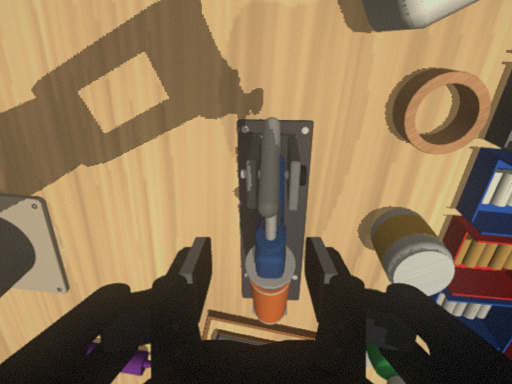

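```bash
python3 -m pendant '[[[0.1,-0.4,0.1,0],[0.1,-0.5,0.2,0],[0.05,-0.5,0.35,0],[0,-0.4,0.4,0],[0,-0.05,0.3,0],[0,0,0,0],[0,0,0,0],[0,0,0,0],[0,0,0,0],[0,0,0,0]]]'; python3 pl.py -308.5 0 38
```

```text
time: 32.23
tool_pos: [488.4, 313.9, 278.6]
tcp_rot: [169.7, 3.8, 3.9]
ft_force: [-0.1, 0.3, 0.7]
finger_gap: 46.9
t 32.23 tcp [488.4 313.9 278.6] [169.7   3.8   3.9] F [-0.1  0.3  0.7] gap 46.9
grasp local [-3.073e+02 -2.000e-01  3.190e+01] tube c local if rigid [-2.992e+02 -2.000e-01  3.580e+01] axis local [0.773 0.015 0.634] az 3.94
gun x,y,z in tool axes [0.032 0.785 0.619] [ 0.998  0.011 -0.065] [-0.058  0.619 -0.783]
to go tool mm [-0.2  2.9 -5.6] units [-0.01  0.14 -0.28]
```

```bash
python3 -m pendant '[[[0,0.1,-0.2,0],[0,0,0,0],[0,0,0,0],[0,0,0,0],[0,0,0,0],[0,0,0,0],[0,0,0,0],[0,0,0,0],[0,0,0,0],[0,0,0,0]]]' -1 40; python3 pl.py -286.5 0 38
```

```text
time: 33.07
tool_pos: [489.4, 312.3, 284.7]
tcp_rot: [169.8, 3.6, 3.8]
ft_force: [-2.3, -0.0, -1.5]
finger_gap: 9.4
t 33.07 tcp [489.4 312.3 284.7] [169.8   3.6   3.8] F [-2.3 -0.  -1.5] gap 9.4
grasp local [-308.7    0.6   38. ] tube c local if rigid [-300.6    0.5   42. ] axis local [0.774 0.012 0.633] az 3.81
gun x,y,z in tool axes [0.033 0.786 0.618] [ 0.998  0.008 -0.063] [-0.054  0.618 -0.784]
to go tool mm [ 0.1 17.4 13.8] units [0.01 0.87 0.69]
```

```bash
python3 -m pendant '[[[0,0.1,0.08,0],[0,0.12,0.09,0],[0,0.12,0.09,0],[0,0.12,0.09,0],[0,0.12,0.09,0],[0,0.12,0.09,0],[0,0.12,0.09,0],[0,0.12,0.09,0],[0,0.1,0.08,0],[0,0,0,0]]]'; python3 pl.py -286.5 0 38
```

```text
time: 33.9
tool_pos: [490.7, 293.1, 274.4]
tcp_rot: [170.5, 3.3, 4.1]
ft_force: [1.5, -2.2, -5.6]
finger_gap: 9.4
t 33.9 tcp [490.7 293.1 274.4] [170.5   3.3   4.1] F [ 1.5 -2.2 -5.6] gap 9.4
grasp local [-286.7    0.5   38.1] tube c local if rigid [-278.5    0.5   42. ] axis local [0.782 0.016 0.623] az 4.13
gun x,y,z in tool axes [0.025 0.794 0.608] [ 0.998  0.012 -0.056] [-0.051  0.608 -0.792]
to go tool mm [-0.5  0.1  0.2] units [-0.02  0.    0.01]
```

```bash
python3 -m pendant '[[[0,0.1,0.08,0],[0,0.15,0.11,0],[0,0.15,0.11,0],[0,0.15,0.11,0],[0,0.15,0.11,0],[0,0.15,0.11,0],[0,0,0,0],[0,0,0,0],[0,0,0,0],[0,0,0,0]]]'; python3 pl.py -286.5 0 38
python3 - <<'E'
from h import *
im=snapshot("side")[:,:,::-1]
a=im[185:255,230:300]; cv2.imwrite("pics/c20.png",cv2.resize(a,None,fx=8,fy=8,interpolation=cv2.INTER_CUBIC))
E
```

```text
time: 34.73
tool_pos: [491.1, 291.9, 274.0]
tcp_rot: [172.6, 2.3, 5.1]
ft_force: [-2.5, 5.8, -1.0]
finger_gap: 9.1
t 34.73 tcp [491.1 291.9 274. ] [172.6   2.3   5.1] F [-2.5  5.8 -1. ] gap 9.1
grasp local [-284.8    0.5   38.8] tube c local if rigid [-276.5    0.6   42.4] axis local [0.804 0.027 0.594] az 5.07
gun x,y,z in tool axes [0.003 0.815 0.579] [ 0.999  0.024 -0.038] [-0.045  0.579 -0.814]
to go tool mm [-0.4 -1.9 -0.3] units [-0.02 -0.09 -0.02]
```

View pics/c20.png

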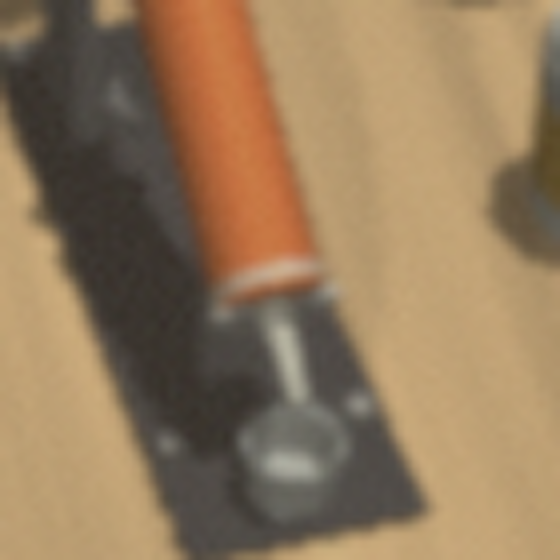

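```bash
python3 -m pendant '[[[0,0.2,0.14,0],[0,0.3,0.2,0],[0,0.3,0.2,0],[0,0.3,0.2,0],[0,0.1,0.07,0],[0,0,0,0],[0,0,0,0],[0,0,0,0],[0,0,0,0],[0,0,0,0]]]'; python3 pl.py -286.5 0 38
```

```text
time: 35.62
tool_pos: [492.1, 283.5, 272.5]
tcp_rot: [174.7, 1.5, 6.0]
ft_force: [-0.3, 6.4, -0.6]
finger_gap: 8.8
t 35.62 tcp [492.1 283.5 272.5] [174.7   1.5   6. ] F [-0.3  6.4 -0.6] gap 8.8
grasp local [-276.1    0.6   41.8] tube c local if rigid [-267.7    0.9   45.1] axis local [0.825 0.041 0.564] az 6.02
gun x,y,z in tool axes [-0.019  0.836  0.549] [ 0.999  0.038 -0.024] [-0.04   0.548 -0.835]
to go tool mm [ -0.2 -10.8  -2.5] units [-0.01 -0.54 -0.13]
```

```bash
python3 -m pendant '[[[0,0,0,0],[0,0,0,0],[0,0,0,0],[0,0,0,0],[0,0,0,0],[0,0,-0.4,0],[0,0,-0.8,0],[0,0,-0.8,0],[0,0,-0.8,0],[0,0,-0.4,0]]]' 0.1
python3 - <<'E'
from pl import *
s,p,M=st();P=(p,s['tcp_rot'])
cv2.imwrite("pics/w21.png",snapshot("wrist")[:,:,::-1])
im=snapshot("side")[:,:,::-1]
a=im[155:255,210:310]; cv2.imwrite("pics/c21.png",cv2.resize(a,None,fx=6,fy=6,interpolation=cv2.INTER_CUBIC))
im=snapshot("scene")[:,:,::-1]
a=im[180:250,225:305]; cv2.imwrite("pics/c22.png",cv2.resize(a,None,fx=8,fy=8,interpolation=cv2.INTER_CUBIC))
for r in (0,18,22,26,30): print(r,*[(proj('wrist',SEAT+F@[-308.5+r,0,z],P)).round(1) for z in(59,0)],((proj('scene',SEAT+F@[-308.5+r,0,59])-[225,180])*8).round())
E
```

```text
time: 36.45
tool_pos: [492.0, 284.9, 336.3]
tcp_rot: [174.2, 2.1, 5.8]
ft_force: [-0.6, 0.1, 0.2]
finger_gap: 47.0
t 36.45 tcp [492.  284.9 336.3] [174.2   2.1   5.8] F [-0.6  0.1  0.2] gap 47.0
grasp local [-307.4    0.7   97.4] tube c local if rigid [-299.     1.   100.7] axis local [0.82  0.039 0.571] az 5.81
gun x,y,z in tool axes [-0.01   0.831  0.557] [ 0.999  0.035 -0.034] [-0.048  0.556 -0.83 ]
0 [[261.7 203.2]] [[265.2 131.9]] [[622. 303.]]
18 [[261.1 222.5]] [[264.5 152.3]] [[595. 293.]]
22 [[260.9 226.3]] [[264.3 156.5]] [[589. 290.]]
26 [[260.8 230.1]] [[264.2 160.6]] [[583. 288.]]
30 [[260.7 233.7]] [[264.1 164.6]] [[577. 286.]]
```

View pics/w21.png

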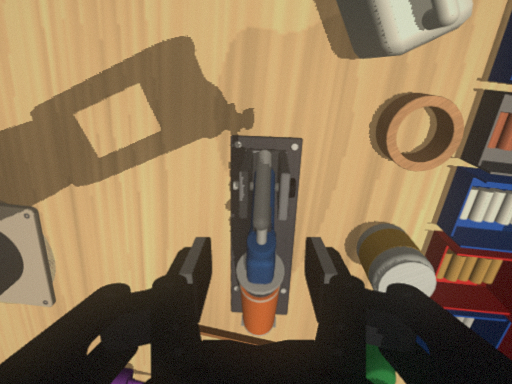

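View pics/c21.png

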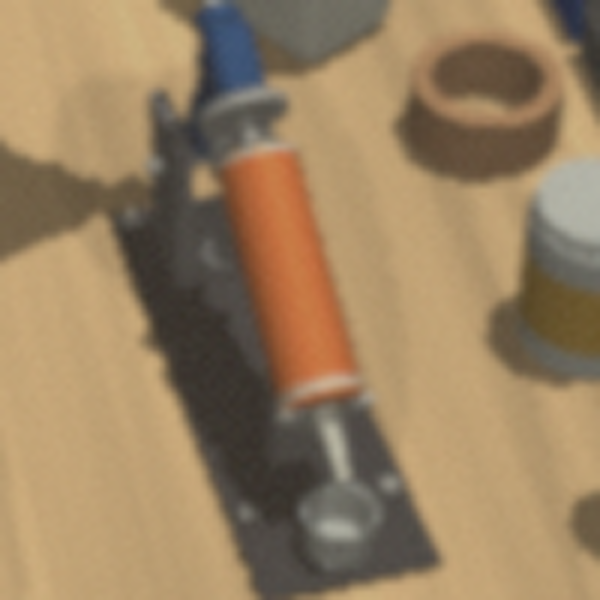

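View pics/c22.png

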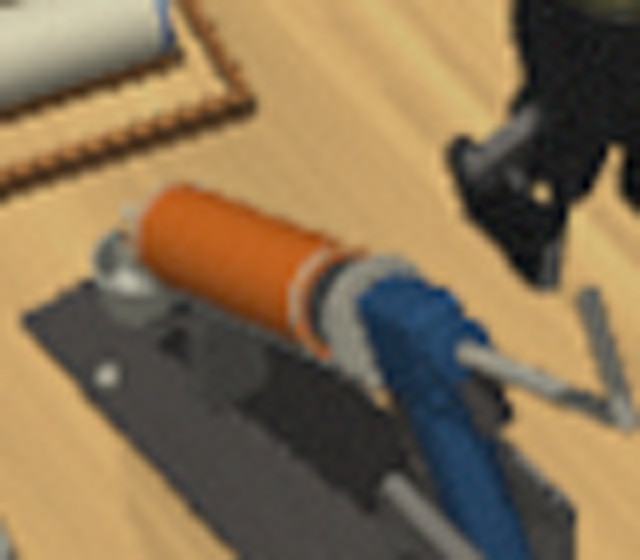

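```bash
python3 -m pendant '[[[0,0,-0.5,0],[0,0.4,-0.6,0],[0,0.7,-0.5,0],[0,0.8,-0.2,0],[0,0.8,0,0],[0,0.5,0,0],[0,0,0,0],[0,0,0,0],[0,0,0,0],[0,0,0,0]]]'
python3 - <<'E'
from pl import *
s,p,M=st();P=(p,s['tcp_rot'])
im=snapshot("wrist")[:,:,::-1]; cv2.imwrite("pics/w23.png",im)
a=im[60:340,200:330];cv2.imwrite("pics/c23.png",cv2.resize(a,None,fx=2.1,fy=2.1,interpolation=cv2.INTER_CUBIC))
for r in (18,22,26): print(r,((proj('wrist',SEAT+F@[-308.5+r,0,59],P)-[200,60])*2.1).round(1))
for c in (-4,0,4): print(c,((proj('wrist',SEAT+F@[c-77.5,0,25],P)-[200,60])*2.1).round(1),((proj('wrist',SEAT+F@[c+122.5,0,0],P)-[200,60])*2.1).round(1),((proj('wrist',SEAT+F@[c+77.5,0,25],P)-[200,60])*2.1).round(1))
print(((proj('wrist',SEAT+F@[-108,0,28],P)-[200,60])*2.1).round(1),((proj('wrist',SEAT+F@[81.5,-28,8],P)-[200,60])*2.1).round(1))
E
```

```text
time: 37.43
tool_pos: [499.5, 218.0, 380.2]
tcp_rot: [174.1, 2.4, 5.7]
ft_force: [-0.6, 0.7, -0.1]
finger_gap: 46.9
t 37.43 tcp [499.5 218.  380.2] [174.1   2.4   5.7] F [-0.6  0.7 -0.1] gap 46.9
grasp local [-268.7    3.6  167.7] tube c local if rigid [-260.3    3.9  171.1] axis local [0.818 0.038 0.574] az 5.73
gun x,y,z in tool axes [-0.007  0.829  0.559] [ 0.999  0.034 -0.038] [-0.051  0.558 -0.828]
18 [[131.3  70.3]]
22 [[131.1  82. ]]
26 [[130.8  93.4]]
-4 [[127.3 357.3]] [[125.5 461.4]] [[124.6 467.6]]
0 [[127.2 361. ]] [[125.4 463.3]] [[124.5 469.7]]
4 [[127.1 364.7]] [[125.4 465.3]] [[124.5 471.8]]
[[127.6 335.4]] [[ 90.2 449.5]]
```

View pics/c23.png

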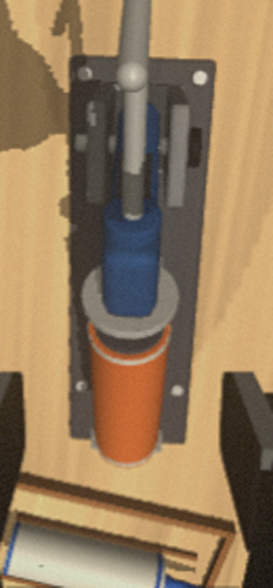

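Run:
```python
from pl import *
im=cv2.imread("pics/w23.png"); s=sense();P=(s['tool_pos'],s['tcp_rot'])
k=8; o=np.array([230,175]); a=cv2.resize(im[175:240,230:295],None,fx=k,fy=k,interpolation=cv2.INTER_CUBIC)
def ring(x,r,col,full=True):
    an=np.radians(np.arange(0,361,10)); q=proj('wrist',[SEAT+F@[x,r*np.sin(t),r*np.cos(t)] for t in an],P)
    q=((q-o+.5)*k).astype(int); cv2.polylines(a,[q],False,col,1)
b=a.copy()
ring(-77.5,25,(255,0,0)); ring(-108,28,(0,255,0)); ring(77.5,25,(255,255,0))
cv2.imwrite("pics/c24.png",np.hstack([b,a])[:, :])
cv2.imwrite("pics/c24.png",cv2.resize(np.hstack([b,a]),(800,400)))
```

```text
(no output)
```

View pics/c24.png

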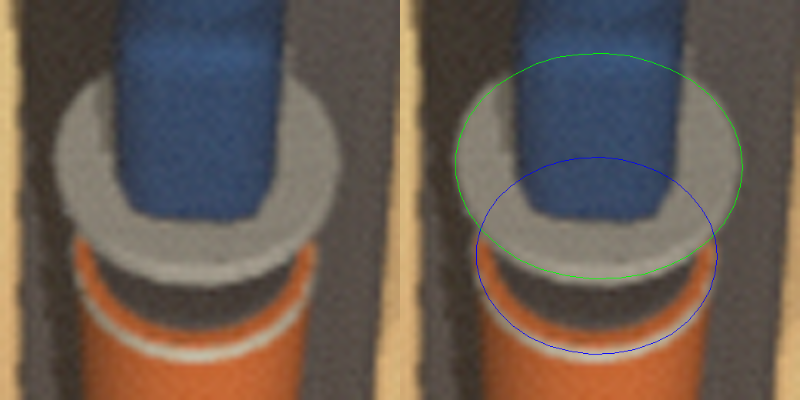

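Run:
```python
from pl import *
def ov(n,x0,y0,w,k,f):
    im=snapshot(n)[:,:,::-1]; o=np.array([x0,y0]); b=cv2.resize(im[y0:y0+w,x0:x0+w],None,fx=k,fy=k,interpolation=cv2.INTER_CUBIC); a=b.copy()
    def ln(pts,col): cv2.polylines(a,[((proj(n,[SEAT+F@np.array(p) for p in pts])-o+.5)*k).astype(int)],False,col,1)
    an=np.radians(np.arange(0,361,10))
    for x,r,c in ((-77.5,25,(255,0,0)),(77.5,25,(255,0,0)),(-108,28,(0,255,0))): ln([(x,r*np.sin(t),r*np.cos(t)) for t in an],c)
    ln([(81.5,-28,8),(81.5,-11,8)],(255,0,255));ln([(81.5,28,8),(81.5,11,8)],(255,0,255)); ln([(77.5,0,0),(122.5,0,0)],(255,255,0)); ln([(-286.5,0,0),(-286.5,0,61)],(255,255,0))
    cv2.imwrite(f,np.hstack([b,a]))
ov('side',235,165,80,5,'pics/c25.png'); ov('scene',230,185,80,5,'pics/c26.png')
```

```text
(no output)
```

View pics/c25.png

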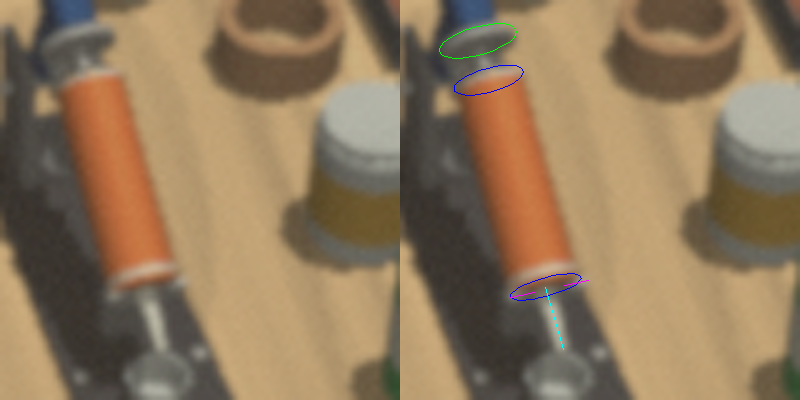

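View pics/c26.png

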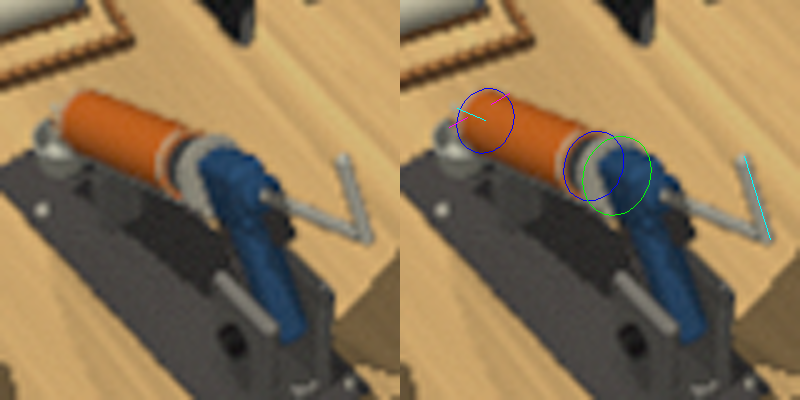

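Run:
```python
from bench import *
s=sense(); print(s['time'],s['ft_force'],s['qd'].round(2)); print(hand_in())
```

```text
37.5833 [-0.09001333  0.00927951  0.48229038] [-0.05  0.07 -0.07 -0.11  0.   -0.06]
the job is handed in; nothing more can be done
None
```

I loaded the orange cartridge and handed the job in at 37.6 s. The hand-in gave no verdict.

**What I did**
- **Rod back:** I gripped the hook and drew the rod about 82 mm until it met its stop at about 25 N. The wrist picture afterwards agreed with fully back.
- **Cartridge in:** I picked the orange cartridge from the middle of the tray and lowered its rear end into the cradle first. It pivoted in a 20 N grip until pressing further moved it only about 0.5 mm, and then I let go. It slid roughly 4 mm forward to the cap.
- **Rod forward:** I pushed the hook forward 22.0 mm by the tool reading. A further push was blocked, as expected with the cartridge against the cap. Pushing harder probably slipped the fingers along the bar. I then opened the gripper and moved clear.

**Last checks**
- **Side and scene pictures:** the tube lies in the cradle with its nozzle through the slot and its front face on the predicted home outline. The pusher plate is at its rear.
- **Rod position:** scene and wrist readings of the hook put it at about 20–22 mm, against 22 mm when home.
- **Robot:** it touches nothing, with force readings under 0.5 N.
- **Other items:** those in the last pictures looked where they were. I did not measure them.

**What disagreed or went wrong**
- The last wrist close-up put the tube's rear edge about 3 mm short of home. The other pictures and the blocked push said it was home.
- Pulling against the stop tilted the tool about 8 degrees. I pushed the fingers against the gun body and bulkhead to straighten it; they slid off, and only part of the tilt came out. The tool was up to about 10 degrees off vertical while laying the cartridge in. The gun did not appear to move.

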